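# Hold a spread snap ring at the sampler spindle's groove

### The job

Push the small lever on the sample changer's press head all the way down, so that the turntable is pressed down and the groove in its spindle shows. Then take the snap ring pliers from their rack, squeeze the handles to spread the ring, and slide the spread ring level down over the spindle, without forcing it, until it is at the groove. Finish there, still holding the pliers squeezed so that the ring stays spread round the groove; leave everything else on the bench alone.

Things in the scene. Friction and masses are not known exactly. Their poses are not given: they have to be found in the camera images.
- press_lever_tip (a point): centre of the black ball (16 mm across) on the end of the press lever, a round 8 mm steel bar on top of the sampler's press head. The ball is 75 mm from the lever's hinge. At the start the lever leans up and out, some 0.18 m above the bench; it moves with the lever
- press_lever_hinge (a point): hinge of the press lever, on top of the press head (a square grey column beside the turntable), 130 mm above the bench. z up, axes as body sampler: the lever points along -x and swings in the xz plane. Fully down, the ball lies 72 mm out along -x and 22 mm below the hinge
- press_lever (a joint): angle of the press lever, rad: 0 fully raised (43 degrees above level), growing as it is pushed down, 1.05 fully down at its stop (17 degrees below level). It stays where it is left; a push of some 4 to 8 N at the ball moves it, with peaks of 15 N when pushed briskly. Its foot presses the turntable down 10 mm in step with it
- groove (a point): middle of the groove (5 mm wide) in the vertical steel spindle of the sampler, on the spindle's axis, 82 mm above the bench; z up, axes as body sampler. Spindle 20 mm in diameter, its tip tapers over the last 8 mm and ends 24 mm above here. The turntable's aluminium boss (40 mm across) ends 2.5 mm below here when the press lever is fully down, 7.5 mm above here (groove covered) when it is up
- pliers: upright snap ring pliers, tips down, hanging in the rack by the ends of their crossbar. Origin: centre of the snap ring on their two tips (it stays on them). z up along the pliers, handles open along y. The pliers lie in the plane x = -19 mm; the ring reaches out from there along +x. Crossbar 18 (x) by 60 (y) by 12 mm, its middle at z = +60 mm. Mass about 0.18 kg
- pliers_grip (a point): where to squeeze the pliers: midway between the two black handle grips, at x = -19 mm, z = +117 mm of the pliers (147 mm above the bench in the rack). Same axes as the pliers. The grips are 14 mm wide (x) and 46 mm tall (z +94 to +140 mm); over their outer faces they measure about 54 mm here (62 mm at the top) when let go, 34 mm and parallel when fully squeezed
- spread (a joint): how far each handle of the pliers is squeezed, rad: 0 let go, 0.18 fully squeezed at the stop. A spring pushes back, about 4 N on each handle at first and 11 N at the stop. Squeezing the handles opens the tips and with them the ring. Both handles move alike; a grip of 20 N or more holds them at the stop
- ring_center (a point): centre of the steel snap ring, 3 mm thick, at half its thickness (the same point as the origin of the pliers). Fully spread, the ring is round, 28 mm inside and 37 mm outside; let go, it is pinched to 18 mm inside and cannot pass over the spindle
- rack: fixed tool rack: grey base 100 by 90 by 8 mm and two aluminium cheeks, 44 mm apart, on whose tops (84 mm above the bench) the crossbar rests between lips 6 mm high. The pliers lift out straight up; lift 70 mm or more before moving aside so that the ring clears the cheeks. Origin on the bench below the ring's place, axes as the pliers hanging in it
- sampler: sample changer, fixed: white housing 230 (x) by 215 (y) by 38 mm high, black turntable 160 mm across with low caps. Origin on the bench below the spindle's axis, z up. The press head's column (36 by 30 mm, 119 mm high, its lever on top) stands at x = +25, y = +107 mm; its arm, 113 mm high, reaches to 53 mm from the spindle
- jar: bystander: clear jar with white lid, 42 mm across, 55 mm high; origin under its centre
- spacer: bystander: loose aluminium spacer ring lying flat, 44 mm across, 12 mm high; origin under its centre
- cup: bystander: white open sample cup, 42 mm across, 45 mm high; origin under its centre
- vial: bystander: amber vial with white cap, 26 mm across, 50 mm high; origin under its centre
- screwdriver: bystander: screwdriver lying on the bench, 170 mm long
- beaker: bystander: glass beaker, 70 mm across, 90 mm high; origin under its centre
- bottle: bystander: clear bottle with white cap, 60 mm across, 190 mm high; origin under its centre
Things that resemble listed ones, but are neither listed nor needed, are in the scene too. Leave any turquoise look-alike of the rack alone. Leave any orange look-alike of the pliers alone.

How it is judged:
By the outcome, as a careful person would: the job done as asked, in the order asked, and still so for the second after the job is handed in, while the arm keeps its last pose, push and grip.
It also fails if it takes over 56 s, if anything falls off the work surface, if the arm or the gripper's body presses on something with over 40 N, if the wrist force passes 120 N, or if a joint passes its speed limit or range.

### The arm

A 6-joint arm with a two-finger parallel gripper is mounted at the origin on the work surface. World frame = base frame: x ahead of the robot, y to its left, z up, the work surface at z = 0. Lengths are in mm, angles in rad, forces in N, time in s.
With the tool pointing down it reaches from about 325 to 925 mm from the base axis. Payload 3.1 kg.
Tool frame: the origin (TCP) lies on the front face of the gripper's body, between the roots of the fingers; the fingertips stand 73 mm ahead of it and the grasp point (between the pads) lies 54 mm ahead of it; z points along the fingers, y is the direction in which the jaws open and shut (so a half turn about z gives the same grasp; the last joint's range is limited). The gripper opens to 85 mm and grips with 20 to 120 N. Pads are 22 mm wide; open, the fingers measure 114 mm over their backs; the gripper's body (76 mm by 85 mm) begins 54 mm behind the grasp point. The pads swing forward as they close: fully open they stand 13 mm farther back than shut.
Start: joints at [1.043, 0.217, 1.613, -0, 1.311, -0.112], TCP at [252.435, 571.766, 303.9] pointing down, gripper open.
Joint ranges: [-2.75, 2.75], [-0.78, 2.1], [0.31, 2.55], [-1.13, 4.27], [0.13, 2.63], [-2.58, 2.58]. Speed limits (rad/s): [2.79, 2.79, 3.14, 3.14, 3.14, 3.14].

### API

Orientations are given as a unit quaternion [x, y, z, w].
In Python, from bench import * gives the robot as it stands.
- The arm moves only by the tool drive_tool, never from a script. Its argument "motion" is a list of rows, each a list of 7 numbers: the shift along the tool's x, y, z in mm, then the turn, a rotation vector about the tool's x, y, z in rad, then the finger opening in mm, from 0 to 85.4. A call has 1 to 12 rows; each row is the pose to reach, as a shift and turn from the pose commanded when the call began, along the tool's axes at that moment; what a row does not reach only later rows make up. A row lasts 1/12 s, in which the tool goes at most 41.7 mm and 7.16 degrees, less where a joint would pass 70% of its speed; a pose out of reach is approached as far as the arm can. A call with a gripper value outside its range is refused whole. The fingers move at their own pace and stop on an object; the grip force is fixed at half the most. Time passes only in rows, so rows that repeat a pose let the fingers close. It gives the time, the measured TCP pose, the force and the opening at its end, in the units of the state.
- read_state(): the state, without advancing time (a new reading comes with each control period).
- read_camera(name): name is "side" or "top"; returns (picture, depth): 400x640x3 uint8, blue, green, red; 400x640 float32, mm along the optical axis (not along the pixel's ray), 0 where there is no reading.
- camera_params(name): a dict with "camera_matrix" (3x3 intrinsics, pixels), "distortion" ([k1, k2, p1, p2, k3] as OpenCV has them; the pictures are not rectified), "xyz" and "rotation" of the camera in the world. Camera axes: x right, y down, z forward; pixel columns grow to the right and rows downward; lengths in mm; the calibration is good to about 2 mm. A picture is of the moment at which its call begins. camera_params takes no time and is no camera call.
- close_job(): hands the job in, once; it reports no verdict.
The state is a dict: "time": time; "q": joint angles; "joint_vel": joint speeds; "joint_torque": joint torques, N m; "eef_pos": TCP position; "tool_rot": TCP orientation; "force": force on the tool from outside, world axes, zero at the start; "ft_torque": the same for the moment, N m; "width": finger opening in mm.
Only numpy, scipy, OpenCV 4.12 (cv2) and the standard library are available. Lean on these libraries where they do the work, as an engineer would, in place of code of your own. Each camera call takes 0.05 s, during which the arm holds its last target.

## Working session

There is one attempt and no reset: what is moved stays moved. The work goes in short steps, Python scripts to look and compute and a tool call to move; the robot and the scene stay as the last step left them, time stands still between calls to the robot, and variables do not carry over. Pictures are saved under pics/ and viewed, and the job is handed in when it is done.

Besides the shell and the picture viewer there is one more tool, called after ">>>" as a command line: name --pt "numbers of a row" for each row, then --argument value for the rest. drive_tool: Moves the arm, as the interface text tells. Its arguments: {"type":"object","properties":{"motion":{"type":"array","items":{"type":"array","items":{"type":"number"}}}},"required":["motion"]}

```bash
ls; mkdir -p pics
python3 - <<'E'
from bench import *
import cv2,numpy as np
s=read_state();print(s)
for n in("side","top"):
    p=camera_params(n);print(n,p)
    im,d=read_camera(n);cv2.imwrite(f"pics/{n}0.png",im);np.save(f"pics/{n}0.npy",d)
E
```

```text
pics
{'time': 0.0, 'q': array([ 1.04278330e+00,  2.17755054e-01,  1.61497656e+00,  1.93147739e-05,
        1.31131691e+00, -1.12206506e-01]), 'joint_vel': array([ 0.00054447,  0.0004532 ,  0.00106251, -0.00072826, -0.00121293,
       -0.00071036]), 'joint_torque': array([-1.97335692e-03, -3.96872199e+01, -3.03840709e+01, -2.42224396e-04,
        9.77604504e-03, -3.68774067e-06]), 'eef_pos': array([252.09699415, 571.17493449, 302.54536625]), 'tool_rot': array([ 2.06411046e-01,  9.78464599e-01, -1.16261691e-03, -3.95250983e-04]), 'force': array([ 0.45096423, -1.2349529 , -0.13786981]), 'ft_torque': array([ 0.04802768, -0.03814234, -0.00039064]), 'width': 85.489828787252}
side {'camera_matrix': array([[404.7866659 ,   0.        , 315.56738696],
       [  0.        , 404.7866659 , 194.74598793],
       [  0.        ,   0.        ,   1.        ]]), 'distortion': array([-0.00025364,  0.        ,  0.        ,  0.        ,  0.        ]), 'xyz': array([ 204.25722252, -684.13305411,  694.4763065 ]), 'rotation': array([ 0.85781382, -0.25423961,  0.11776402, -0.4308704 ])}
top {'camera_matrix': array([[421.84966582,   0.        , 313.78600055],
       [  0.        , 421.84966582, 199.49650547],
       [  0.        ,   0.        ,   1.        ]]), 'distortion': array([0.01770794, 0.        , 0.        , 0.        , 0.        ]), 'xyz': array([ 478.37950823,  -61.58024699, 1008.48450641]), 'rotation': array([ 0.71574353, -0.69477523,  0.05411688, -0.04549663])}
```

View pics/side0.png

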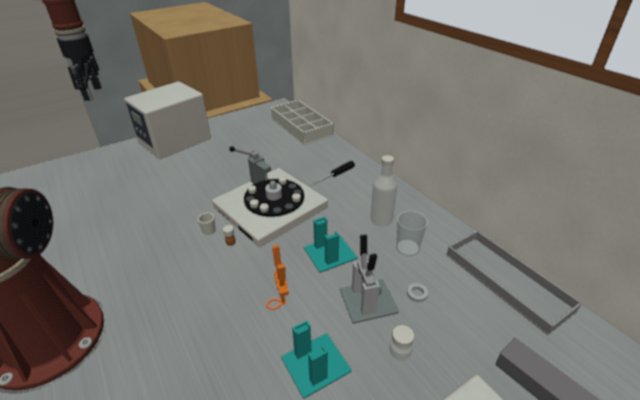

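View pics/top0.png

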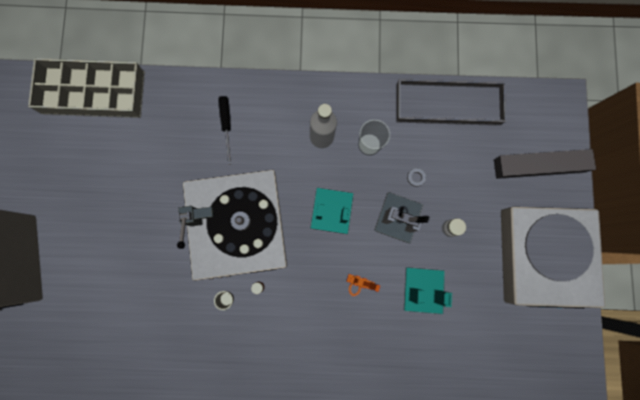

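```bash
cat > h.py <<'E'
import cv2,numpy as np
from scipy.spatial.transform import Rotation as R
from bench import *
def cam(n):
    p=camera_params(n);return p["camera_matrix"],p["distortion"],np.array(p["xyz"]),R.from_quat(p["rotation"]).as_matrix()
def ray(n,u,v):
    K,D,c,M=cam(n);q=cv2.undistortPoints(np.array([[[u,v]]],float),K,D)[0,0]
    return c,M@np.array([q[0],q[1],1.])
def onz(n,u,v,z):
    c,d=ray(n,u,v);return c+d*(z-c[2])/d[2]
def proj(n,P):
    K,D,c,M=cam(n);q=(np.atleast_2d(P)-c)@M
    return cv2.projectPoints(q.reshape(-1,1,3),np.zeros(3),np.zeros(3),K,D)[0].reshape(-1,2)
def dep(n,u,v,d):
    c,r=ray(n,u,v);return c+r*d
def tri(u1,v1,u2,v2):
    a,d=ray("top",u1,v1);b,e=ray("side",u2,v2)
    s=np.linalg.lstsq(np.c_[d,-e],b-a,rcond=None)[0]
    p,q=a+d*s[0],b+e*s[1];return (p+q)/2,np.linalg.norm(p-q)
def crop(im,x0,y0,x1,y1,f,name):
    cv2.imwrite(name,cv2.resize(im[y0:y1,x0:x1],None,fx=f,fy=f,interpolation=cv2.INTER_CUBIC))
E
python3 - <<'E'
from h import *
t=cv2.imread("pics/top0.png");s=cv2.imread("pics/side0.png")
crop(t,165,160,300,290,5,"pics/t_s.png")
crop(t,360,180,450,250,8,"pics/t_p.png")
crop(s,205,135,335,245,6,"pics/s_s.png")
crop(s,325,225,415,325,6,"pics/s_p.png")
E
```

```text
(no output)
```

View pics/t_s.png

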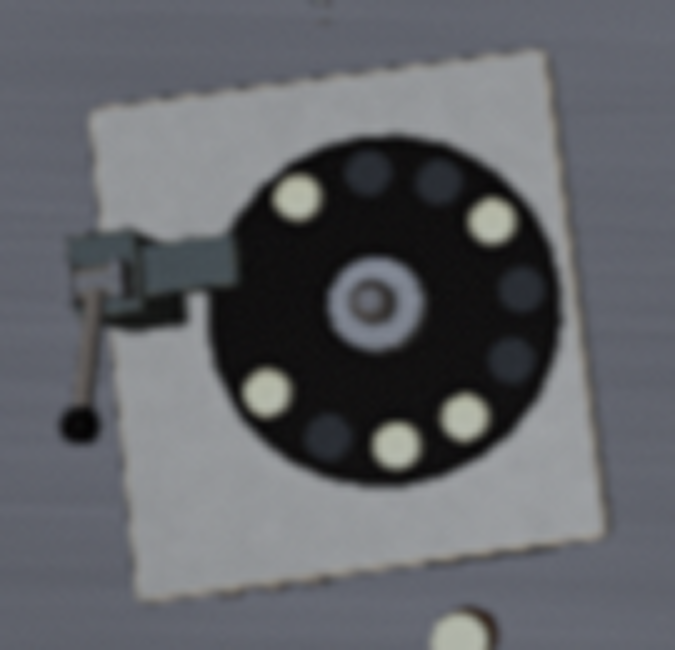

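View pics/t_p.png

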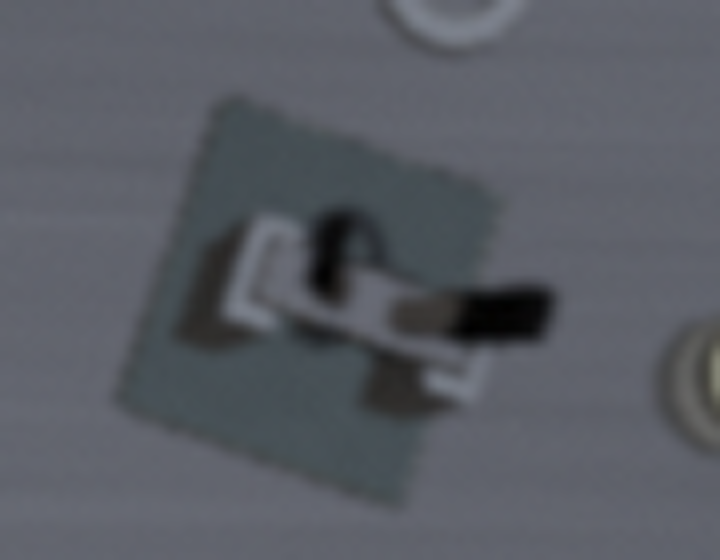

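View pics/s_s.png

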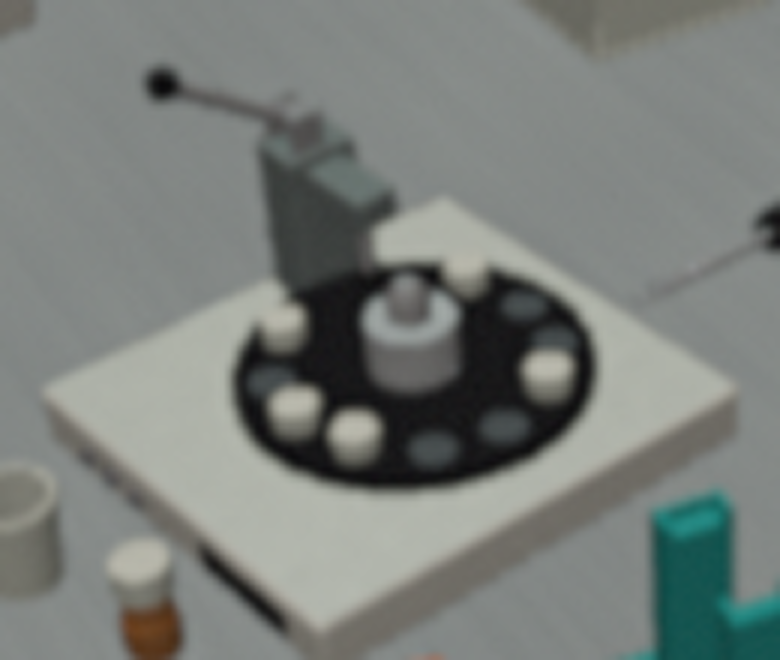

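View pics/s_p.png

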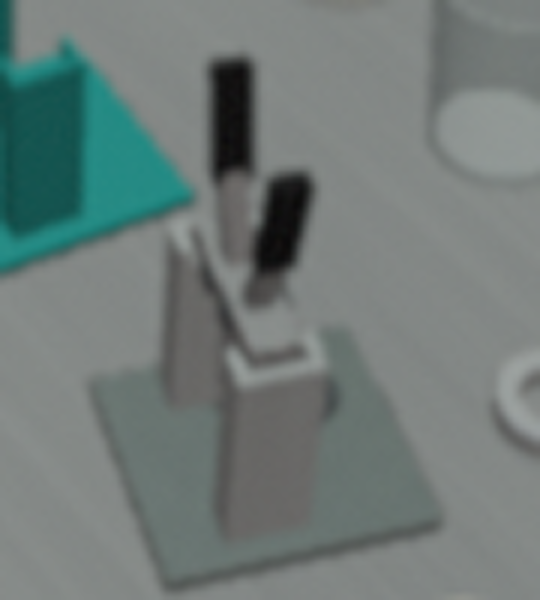

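Run:
```python
from h import *
o=lambda X,Y,x0,y0,f:(x0+(X+.5)/f-.5,y0+(Y+.5)/f-.5)
def box(cs,z):
    P=np.array([onz("top",*c,z)[:2] for c in cs]);print(P.round(1),"cen",P.mean(0).round(1))
    for i in range(4):
        e=P[(i+1)%4]-P[i];print(" edge",np.linalg.norm(e).round(1),np.degrees(np.arctan2(e[1],e[0])).round(2))
    return P
print("housing");H=box([o(*c,165,160,5) for c in[(90,110),(545,50),(605,538),(138,600)]],38)
print("rackbase");B=box([o(*c,360,180,8) for c in[(230,93),(502,190),(405,510),(117,400)]],8)
t,_=None,None
im=cv2.imread("pics/top0.png")
# colours
for p in [(210,260),(270,190),(385,230),(415,235),(350,190)]: print(p,im[p[1],p[0]])
print("spindle tip top",onz("top",*o(371,300,165,160,5),106))
print("boss top",onz("top",*o(376,303,165,160,5),89.5))
print("turntable", onz("top",*o(385,311,165,160,5),48))
print("ball",tri(*o(80,425,165,160,5),*o(162,84,205,135,6)))
print("spindle tri",tri(*o(371,300,165,160,5),*o(408,285,205,135,6)))
print("hinge top", onz("top",*o(98,278,165,160,5),130))
```

```text
housing
[[648.9 234.4]
 [684.1  24.7]
 [459.3 -12. ]
 [426.  196.7]] cen [554.6 111. ]
 edge 212.6 -80.46
 edge 227.9 -170.73
 edge 211.3 99.06
 edge 226.1 9.61
rackbase
[[ 646.3 -250.5]
 [ 619.3 -332.2]
 [ 522.9 -302.8]
 [ 552.9 -217.3]] cen [ 585.3 -275.7]
 edge 86.1 -108.25
 edge 100.8 163.0
 edge 90.6 70.69
 edge 99.1 -19.59
(210, 260) [154 151 148]
(270, 190) [155 153 150]
(385, 230) [85 80 70]
(415, 235) [108  99  97]
(350, 190) [106  97  95]
spindle tip top [558.26889087  88.38360371 106.        ]
boss top [558.48439399  88.88484016  89.5       ]
turntable [558.57532163  91.40339948  48.        ]
ball (array([498.56983103, 188.67605008, 172.83079581]), np.float64(2.9405142427686326))
spindle tri (array([557.37083751,  89.25717313, 103.67030979]), np.float64(2.413125972735387))
hinge top [561.9608241 197.9505186 130.       ]
```

Run:
```python
from h import *
o=lambda X,Y,x0,y0,f:(x0+(X+.5)/f-.5,y0+(Y+.5)/f-.5)
for n,w in(("top",(360,450,180,250)),("side",(325,415,225,325))):
    d=np.load(f"pics/{n}0.npy");K,D,c,M=cam(n)
    x0,x1,y0,y1=w
    uu,vv=np.meshgrid(np.arange(x0,x1),np.arange(y0,y1));dd=d[y0:y1,x0:x1].ravel()
    q=cv2.undistortPoints(np.c_[uu.ravel(),vv.ravel()].astype(float).reshape(-1,1,2),K,D)[:,0]
    P=c+(np.c_[q,np.ones(len(q))]*dd[:,None])@M.T
    P=P[dd>0]
    print(n,"invalid",(dd==0).sum(),"hist z",np.histogram(P[:,2],bins=[-20,-4,4,12,30,80,87,93,99,110,125,140,155,170,190])[0])
    for a,b in((4,12),(80,87),(87,93),(93,99),(120,165)):
        S=P[(P[:,2]>a)&(P[:,2]<b)];
        if len(S)>5:print(a,b,len(S),S.mean(0).round(1), S.min(0).round(), S.max(0).round(), cv2.minAreaRect(S[:,:2].astype(np.float32)))
print("gripL",tri(*o(335,250,360,180,8),*o(232,118,325,225,6)))
print("gripR",tri(*o(505,313,360,180,8),*o(283,222,325,225,6)))
```

```text
top invalid 27 hist z [ 159 4281 1092  131  158   47   89  144   19   22   28   29   73    1]
4 12 1092 [ 588.7 -276.5    7.4] [ 514. -395.    4.] [ 677. -186.   12.] ((593.7415771484375, -285.4325256347656), (157.98484802246094, 206.0635223388672), 6.988699913024902)
80 87 47 [ 573.5 -263.3   84.4] [ 549. -306.   81.] [ 598. -234.   87.] ((574.1142578125, -271.3769226074219), (72.77571868896484, 30.02750587463379), 71.47345733642578)
87 93 89 [ 572.2 -263.7   89.9] [ 549. -305.   87.] [ 598. -234.   93.] ((573.84326171875, -270.9353332519531), (71.9595718383789, 29.5516300201416), 71.27049255371094)
93 99 144 [ 574.5 -266.6   95.3] [ 559. -299.   93.] [ 591. -243.   99.] ((574.32080078125, -271.3931579589844), (59.383487701416016, 21.54776954650879), 73.57643127441406)
120 165 89 [ 569.7 -279.7  144.5] [ 560. -298.  120.] [ 590. -241.  165.] ((574.3098754882812, -270.68426513671875), (59.64042663574219, 14.205351829528809), 70.78416442871094)
side invalid 41 hist z [   2 5066 1599  365 1029  147  198  151   53   63   86   80  120    0]
4 12 1599 [ 593.3 -246.     8.2] [ 520. -343.  
[... 308 characters left out ...]
[ 591.8 -243.5   89.7] [ 547. -311.   87.] [ 740. -132.   93.] ((647.11962890625, -229.59115600585938), (176.9407501220703, 185.1215057373047), 83.86116027832031)
93 99 151 [ 566.6 -278.    95.9] [ 555. -303.   93.] [ 589. -149.   99.] ((580.3477783203125, -225.90029907226562), (154.7156982421875, 21.305606842041016), 77.98138427734375)
120 165 251 [ 570.1 -272.4  143.4] [ 556. -302.  120.] [ 584. -247.  165.] ((570.340576171875, -275.3368225097656), (56.30736541748047, 14.297380447387695), 71.64994049072266)
gripL (array([ 581.23762622, -250.62916016,  146.34559022]), np.float64(3.7865818964347535))
gripR (array([ 566.55194067, -294.68224139,  145.38040906]), np.float64(3.4129205154318814))
```

```bash
cat >> h.py <<'E'
def cloud(n,d,w):
    K,D,c,M=cam(n);x0,x1,y0,y1=w
    uu,vv=np.meshgrid(np.arange(x0,x1),np.arange(y0,y1));dd=d[y0:y1,x0:x1].ravel()
    q=cv2.undistortPoints(np.c_[uu.ravel(),vv.ravel()].astype(float).reshape(-1,1,2),K,D)[:,0]
    P=c+(np.c_[q,np.ones(len(q))]*dd[:,None])@M.T
    return P[dd>0]
E
python3 - <<'E'
from h import *
for n,w in(("top",(165,300,160,290)),("side",(205,335,135,245))):
    d=np.load(f"pics/{n}0.npy");P=cloud(n,d,w)
    r=np.hypot(P[:,0]-558,P[:,1]-89)
    for nm,m in(("boss",(r<30)&(abs(P[:,2]-89.5)<3)),("spin",(r<30)&(P[:,2]>97)),("tt",(r<100)&(abs(P[:,2]-48)<4)),
      ("house",(abs(P[:,2]-38)<2.5)&(r<180)),
      ("colarm",(abs(P[:,2]-113)<2.5)&(r>40)),("col",(abs(P[:,2]-119)<2.5)&(r>40)),("ball",P[:,2]>168),("lever",P[:,2]>135)):
        S=P[m]
        if len(S)>2:
            print(n,nm,len(S),S.mean(0).round(1),S[:,2].max().round(1),"circ",np.round(cv2.minEnclosingCircle(S[:,:2].astype(np.float32))[0],1),[np.round(x,1) for x in cv2.minAreaRect(S[:,:2].astype(np.float32))])
E
```

```text
top boss 132 [557.6  89.1  88.1] 91.7 circ [558.4  89.5] [array([558.1,  89.8]), array([37.3, 37.2]), np.float64(2.4)]
top spin 59 [558.4  88.9 102.5] 110.7 circ [558.3  89.2] [array([558. ,  89.1]), array([17.6, 16.8]), np.float64(3.1)]
top tt 5 [557.2 183.1  48.9] 51.2 circ [556.6 183.5] [array([556.6, 183. ]), array([11.3,  1. ]), np.float64(2.7)]
top house 3946 [546.4 119.4  37.6] 40.5 circ [550.1 110.1] [array([534.7, 107.6]), array([269.8, 213.6]), np.float64(9.7)]
top colarm 181 [570.2 167.5 112.6] 115.3 circ [573.2 178.6] [array([570. , 177.6]), array([36.8, 63.3]), np.float64(12.5)]
top col 109 [569.9 198.  118.4] 121.3 circ [564.7 199.1] [array([565.4, 198.7]), array([34.3, 30. ]), np.float64(9.9)]
top ball 62 [501.7 187.2 176.1] 182.5 circ [504.  187.3] [array([502.6, 189.2]), array([20.8, 14.1]), np.float64(26.3)]
top lever 200 [531.1 192.7 155.4] 182.5 circ [531.5 192.4] [array([531.3, 190.8]), array([76.6, 24.1]), np.float64(14.6)]
side boss 72 [552.8  85.   88.8] 92.3 circ [554.9  89.8] [array([554.4,  87. ]), array([33.4, 36.3]), np.float64(60.5)]
side spin 39 [553.6  86.1 101.9] 107.5 circ [553.9  87.7] [array([552.8,  85.5]), array([15.1, 18.7]), np.float64(55.6)]
side tt 3 [551.3 186.4  50.5] 52.0 circ [553.5 186.9] [array([553.4, 185.9]), array([ 2. , 18.2]), np.float64(84.9)]
side house 2172 [525.   88.5  38.3] 40.5 circ [550.   82.6] [array([531.3,  60.1]), array([286.4, 309.6]), np.float64(8.9)]
side colarm 90 [564.9 169.1 113.2] 115.4 circ [561.5 177.6] [array([565.8, 179. ]), array([34.9, 67.1]), np.float64(20.5)]
side col 52 [558.6 193.4 119. ] 121.4 circ [561.3 195.5] [array([561.9, 195.2]), array([36.4, 27.1]), np.float64(4.2)]
side ball 37 [496.8 184.2 175.5] 183.3 circ [499.8 185.7] [array([500. , 185.3]), array([20.8, 10.4]), np.float64(5.0)]
side lever 110 [524.7 190.  156.7] 183.3 circ [527.9 190.6] [array([527.4, 190.8]), array([75.6, 25.7]), np.float64(12.4)]
```

```bash
cat >> h.py <<'E'
C0=np.array([252.435,571.766,303.9])
def shift(cur_xyz,cur_yaw,tgt):  # tool x dir = yaw+90 ; y dir = yaw ; z down
    a=np.radians(cur_yaw);x=np.array([-np.sin(a),np.cos(a),0]);y=np.array([np.cos(a),np.sin(a),0])
    d=np.asarray(tgt,float)-cur_xyz;return np.array([d@x,d@y,-d[2]]).round(1)
E
python3 - <<'E'
from h import *
o=lambda X,Y,x0,y0,f:(x0+(X+.5)/f-.5,y0+(Y+.5)/f-.5)
print(R.from_quat(read_state()['tool_rot']).as_matrix().round(3))
b=onz("top",*o(80,425,165,160,5),181);print(b, onz("side",*o(162,84,205,135,6),181))
y=np.radians(9.4);u=-np.array([np.cos(y),np.sin(y)])
h=b[:2]-55*u;print("hinge",h)
for s in [(502,188,240)]: print(shift(C0,66.2,s))
for a in (43,25,10,0,-10,-17): print(a,(h+75*np.cos(np.radians(a))*u).round(1),130+75*np.sin(np.radians(a))+8)
E
```

```text
[[-0.915  0.404 -0.001]
 [ 0.404  0.915 -0.002]
 [ 0.    -0.002 -1.   ]]
[499.72108125 185.66642644 181.        ] [492.68539538 175.73477625 181.        ]
hinge [553.98255013 194.64935436]
[-383.2 -250.4   63.9]
43 [499.9 185.7] 189.14987700468737
25 [486.9 183.5] 169.69636963055245
10 [481.1 182.6] 151.02361332501977
0 [480.  182.4] 138.0
-10 [481.1 182.6] 124.97638667498022
-17 [483.2 182.9] 116.07212214579474
```

Run:
```python
from h import *
print(shift(C0,66.2,(500,187,275)),shift(np.array([500,187,275]),66.2,(488,185,275)))
```

```text
[-381.8 -252.1   28.9] [10.2 -6.7 -0. ]
```

>>> drive_tool --pt "-20 -13 2 0 0 0 0" --pt "-54 -36 5 0 0 0 0" --pt "-92 -61 8 0 0 0 0" --pt "-130 -86 11 0 0 0 0" --pt "-168 -111 14 0 0 0 0" --pt "-206 -136 17 0 0 0 0" --pt "-244 -161 20 0 0 0 0" --pt "-282 -186 22 0 0 0 0" --pt "-318 -210 25 0 0 0 0" --pt "-350 -231 27 0 0 0 0" --pt "-372 -246 28 0 0 0 0" --pt "-382 -252 29 0 0 0 0"

```text
time: 1.1
eef_pos: [501.8, 182.9, 274.4]
tool_rot: [0.208, 0.978, -0.001, 0.0]
force: [-0.5, 0.2, -0.1]
width: 0.1
```

>>> drive_tool --pt "0 0 0 0 0 0 0" --pt "0 0 0 0 0 0 0"

```text
time: 1.27
eef_pos: [500.1, 186.0, 274.3]
tool_rot: [0.208, 0.978, -0.0, -0.001]
force: [-0.5, -0.5, 0.0]
width: 0.1
```

Run:
```python
from h import *
s=read_state();print(s['eef_pos'],s['tool_rot'],s['force'],s['width'],s['time'])
for n in("side","top"):
    im,d=read_camera(n);cv2.imwrite(f"pics/{n}1.png",im);np.save(f"pics/{n}1.npy",d)
    if n=="side": crop(im,180,60,340,200,4,"pics/s1.png")
    else: crop(im,120,140,280,280,4,"pics/t1.png")
```

```text
[500.1365967  186.04210729 274.28227952] [ 2.07759846e-01  9.78179523e-01 -1.17366465e-05 -8.16233586e-04] [-0.51536049 -0.53838647  0.03490278] 0.061595546116463 1.2667
```

View pics/s1.png

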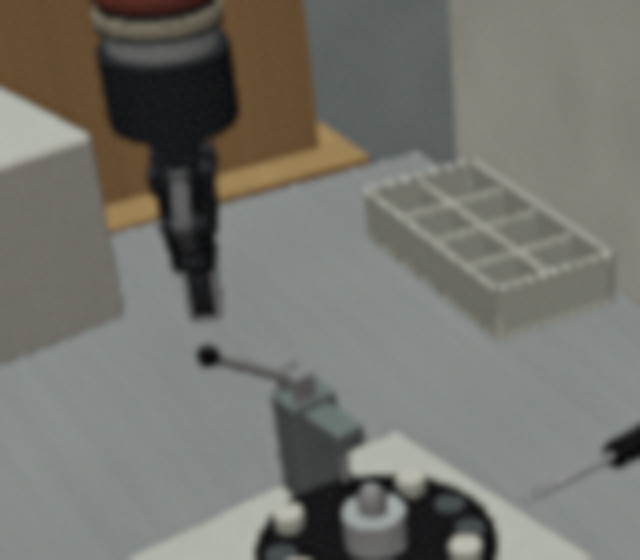

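View pics/t1.png

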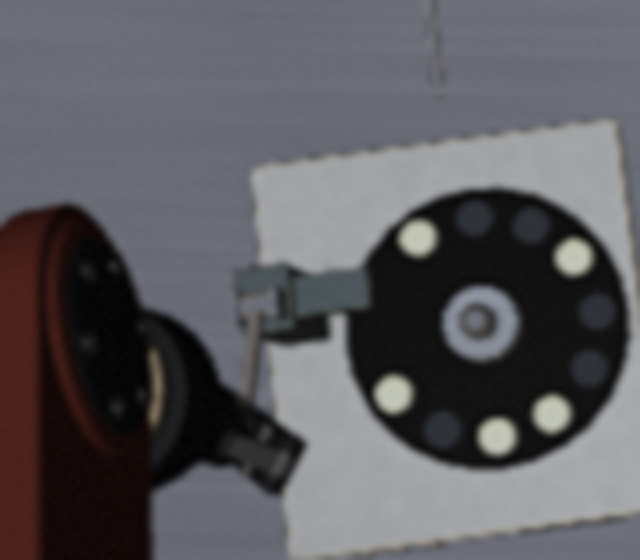

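Run:
```python
from h import *
for n in("side","top"):
    p=proj(n,[[500,186,201.3],[500,186,211]]);print(n,p.round(1), ((p-([180,60] if n=="side" else [120,140]))*4+1.5).round())
    d=np.load(f"pics/{n}1.npy");P=cloud(n,d,(205,260,80,160) if n=="side" else (165,205,230,275))
    S=P[(P[:,2]>192)&(P[:,2]<222)&(abs(P[:,0]-500)<60)&(abs(P[:,1]-186)<60)]
    print(len(S),S.mean(0),S[:,2].min(),cv2.minAreaRect(S[:,:2].astype(np.float32)))
```

```text
side [[231.5 139. ]
 [231.  135.5]] [[208. 317.]
 [205. 304.]]
57 [496.46284926 178.3748238  212.78077879] 202.6709496176564 ((498.33935546875, 178.42660522460938), (16.769546508789062, 24.2694034576416), 86.52108001708984)
top [[177.2 244.1]
 [175.6 243.9]] [[230. 418.]
 [224. 417.]]
9 [508.13887226 178.0287972  214.62005243] 207.19863643160886 ((508.64990234375, 177.89979553222656), (6.547092437744141, 3.112443685531616), 21.351287841796875)
```

Run:
```python
from h import *
d=np.load("pics/top1.npy")
for X,Y in((230,418),(240,440),(262,432),(275,465),(295,450),(270,488),(200,400)):
    u,v=int(120+X/4),int(140+Y/4);print((X,Y),d[v,u],dep("top",u,v,d[v,u]).round(1))
```

```text
(230, 418) 686.4537 [497.1 151.3 315.6]
(240, 440) 693.93164 [487.7 148.4 306.7]
(262, 432) 713.33746 [491.5 146.  287.7]
(275, 465) 704.72955 [478.3 138.1 294.6]
(295, 450) 706.66516 [485.1 130.5 293.7]
(270, 488) 702.3935 [468.4 138.8 295.5]
(200, 400) 645.55884 [501.7 149.5 357.6]
```

>>> drive_tool --pt "0 0 7 0 0 0 0" --pt "0 0 12 0 0 0 0" --pt "1 -1 16 0 0 0 0" --pt "3 -2 20 0 0 0 0" --pt "4 -3 25 0 0 0 0" --pt "5 -4 30 0 0 0 0" --pt "7 -5 35 0 0 0 0" --pt "8 -5 40 0 0 0 0" --pt "9 -6 45 0 0 0 0" --pt "9 -6 50 0 0 0 0" --pt "10 -7 55 0 0 0 0" --pt "10 -7 60 0 0 0 0"

```text
time: 2.37
eef_pos: [488.0, 184.6, 214.3]
tool_rot: [0.206, 0.978, 0.0, -0.0]
force: [-2.1, -0.1, 2.8]
width: 0.1
```

Run:
```python
from h import *
im,d=read_camera("side");crop(im,200,100,320,220,5,"pics/s2.png")
```

```text
(no output)
```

View pics/s2.png

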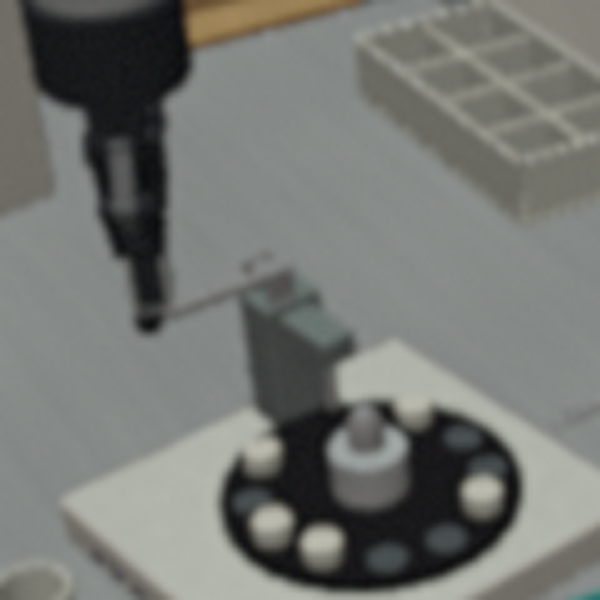

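>>> drive_tool --pt "0 0 4 0 0 0 0" --pt "0 0 8 0 0 0 0" --pt "0 0 12 0 0 0 0" --pt "-1 0 16 0 0 0 0" --pt "-1 1 19 0 0 0 0" --pt "-2 1 21 0 0 0 0" --pt "-2 1 23 0 0 0 0" --pt "-2 1 24 0 0 0 0" --pt "-2 1 25 0 0 0 0"

```text
time: 3.17
eef_pos: [490.7, 184.7, 190.0]
tool_rot: [0.206, 0.978, 0.0, 0.0]
force: [-0.3, 0.1, 2.5]
width: 0.0
```

>>> drive_tool --pt "0 0 1 0 0 0 0" --pt "0 0 2 0 0 0 0" --pt "0 0 3 0 0 0 0" --pt "0 0 3 0 0 0 0"

```text
time: 3.5
eef_pos: [491.0, 184.8, 188.1]
tool_rot: [0.206, 0.978, 0.0, 0.001]
force: [-1.6, -0.6, 5.2]
width: -0.1
```

>>> drive_tool --pt "0 0 1 0 0 0 0" --pt "0 0 2 0 0 0 0" --pt "0 0 2 0 0 0 0"

```text
time: 3.75
eef_pos: [491.2, 184.9, 187.8]
tool_rot: [0.206, 0.978, 0.0, 0.001]
force: [-4.9, -1.2, 13.6]
width: -0.1
```

Run:
```python
from h import *
im,d=read_camera("side");crop(im,200,100,320,220,5,"pics/s3.png")
```

```text
(no output)
```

View pics/s3.png

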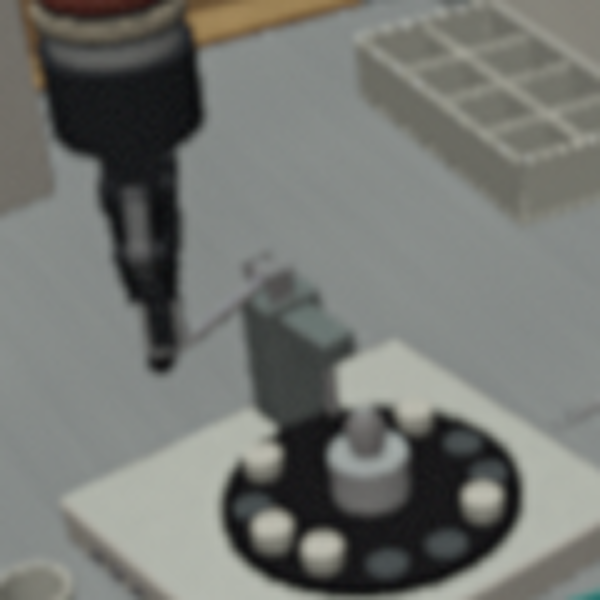

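>>> drive_tool --pt "1 0 -10 0 0 0 0" --pt "1 0 -40 0 0 0 0" --pt "1 0 -80 0 0 0 0" --pt "1 0 -110 0 0 0 0" --pt "1 0 -120 0 0 0 0" --pt "1 0 -120 0 0 0 0"

```text
time: 4.3
eef_pos: [491.3, 185.6, 308.9]
tool_rot: [0.206, 0.978, 0.002, 0.004]
force: [0.2, -0.6, -0.2]
width: 0.2
```

Run:
```python
from h import *
a=np.radians(66.2);x=np.array([-np.sin(a),np.cos(a),0]);y=np.array([np.cos(a),np.sin(a),0])
c=C0-373*x*1-258*y; c[2]=C0[2]-119+120;print(c,read_state()['eef_pos'],read_state()['tool_rot'])
print(shift(c,66.2,(572.5,-273,305)))
im,d=read_camera("side");crop(im,200,100,320,220,5,"pics/s4.png")
im,d=read_camera("top");P=cloud("top",d,(220,260,200,245));r=np.hypot(P[:,0]-558,P[:,1]-89)
print(np.median(P[(r>13)&(r<18)],0),P[r<5].mean(0), (d==0).sum())
```

```text
[489.60026965 185.18401016 304.9       ] [491.33141392 185.57145655 308.93364504] [0.20637189 0.97846506 0.00172899 0.00371315]
[-2.607e+02 -3.858e+02 -1.000e-01]
[558.1147283   87.31681142  78.88509054] [557.80409585  88.5991741  105.14251999] 1065
```

View pics/s4.png

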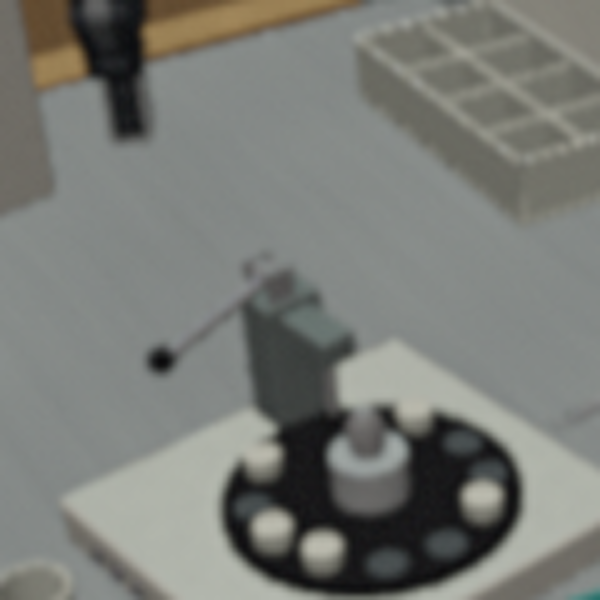

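>>> drive_tool --pt "-11 -16 0 0 0 0 85" --pt "-32 -47 0 0 0 -0.01 85" --pt "-55 -81 0 0 0 -0.02 85" --pt "-78 -115 0 0 0 -0.03 85" --pt "-101 -149 0 0 0 -0.04 85" --pt "-124 -183 0 0 0 -0.05 85" --pt "-147 -217 0 0 0 -0.06 85" --pt "-170 -251 0 0 0 -0.07 85" --pt "-193 -285 0 0 0 -0.08 85" --pt "-216 -319 0 0 0 -0.09 85" --pt "-238 -352 0 0 0 -0.093 85" --pt "-252 -373 0 0 0 -0.093 85"

```text
time: 5.4
eef_pos: [567.9, -261.1, 300.7]
tool_rot: [0.162, 0.987, 0.0, -0.003]
force: [0.3, 0.6, -0.2]
width: 84.8
```

>>> drive_tool --pt "-9 -13 0 0 0 0 85" --pt "-9 -13 0 0 0 0 85" --pt "-9 -13 0 0 0 0 85"

```text
time: 5.65
eef_pos: [572.4, -273.1, 301.1]
tool_rot: [0.162, 0.987, 0.001, -0.003]
force: [-0.8, 0.1, 0.8]
width: 85.4
```

Run:
```python
from h import *
s=read_state();print(s['time'],s['eef_pos'],s['tool_rot'],s['width'])
Rm=R.from_quat(s['tool_rot']).as_matrix();print(Rm.round(3),"yaw",np.degrees(np.arctan2(Rm[1,1],Rm[0,1])))
im,d=read_camera("side");cv2.imwrite("pics/s5f.png",im);crop(im,290,130,440,310,4,"pics/s5.png");np.save("pics/side5.npy",d)
im,d=read_camera("top");crop(im,360,130,510,270,5,"pics/t5.png");np.save("pics/top5.npy",d)
```

```text
5.65 [ 572.42280597 -273.09141878  301.12630368] [ 0.16153158  0.98686239  0.0014294  -0.00285058] 85.35757326495994
[[-0.948  0.319 -0.005]
 [ 0.319  0.948  0.004]
 [ 0.006  0.002 -1.   ]] yaw 71.40796158978249
```

View pics/s5.png

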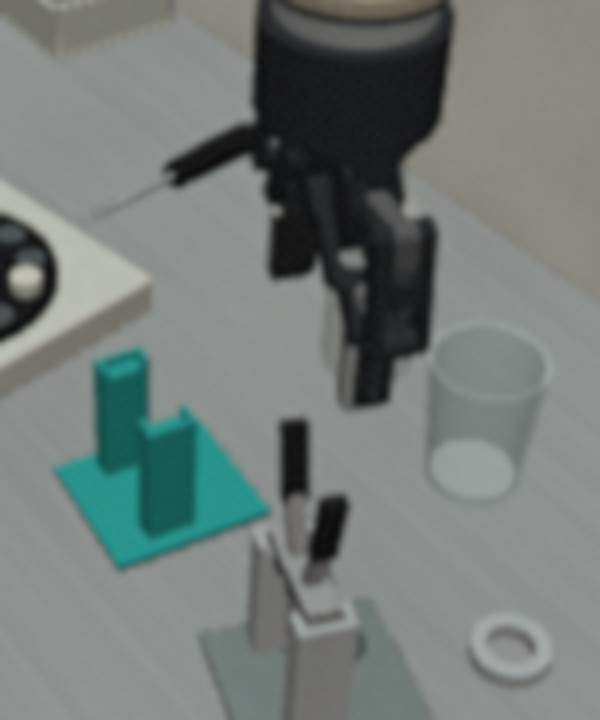

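View pics/t5.png

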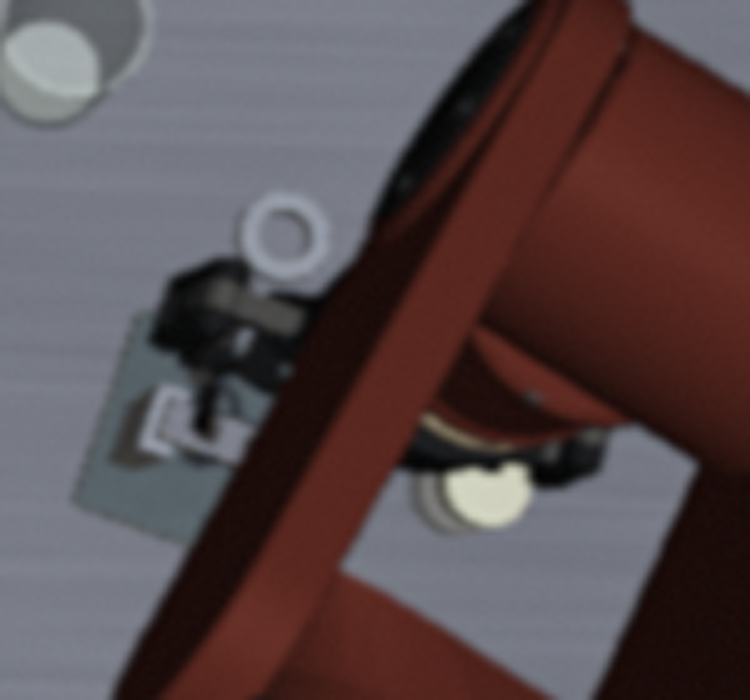

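Run:
```python
from h import *
s=read_state();Rm=R.from_quat(s['tool_rot']).as_matrix();t=s['eef_pos']
for P in ([11,-42.7,60],[-11,-42.7,60],[11,42.7,60],[-11,42.7,60]):
    w=t+Rm@np.array(P);q=proj("side",w)[0];print(P,w.round(1),((q-[290,130])*4+1.5).round())
a=np.radians(71.5);T=np.array([[-np.sin(a),np.cos(a),0],[np.cos(a),np.sin(a),0],[0,0,-1]])
print("rv",R.from_matrix(Rm.T@T).as_rotvec().round(4))
for tg in((572.5,-273,201),): print((Rm.T@(np.array(tg)-t)).round(1))
```

```text
[11, -42.7, 60] [ 548.7 -308.5  242.4] [335. 401.]
[-11, -42.7, 60] [ 569.5 -315.5  242.3] [385. 392.]
[11, 42.7, 60] [ 575.7 -227.5  242.6] [269. 280.]
[-11, 42.7, 60] [ 596.6 -234.5  242.5] [315. 272.]
rv [ 0.0015 -0.0043  0.0006]
[ -0.5  -1.5 101.5]
```

Run:
```python
import cv2
im=cv2.imread("pics/s5f.png");c=cv2.resize(im[175:275,340:410],None,fx=8,fy=8,interpolation=cv2.INTER_CUBIC)[:600];cv2.imwrite("pics/s5z.png",c)
```

View pics/s5z.png

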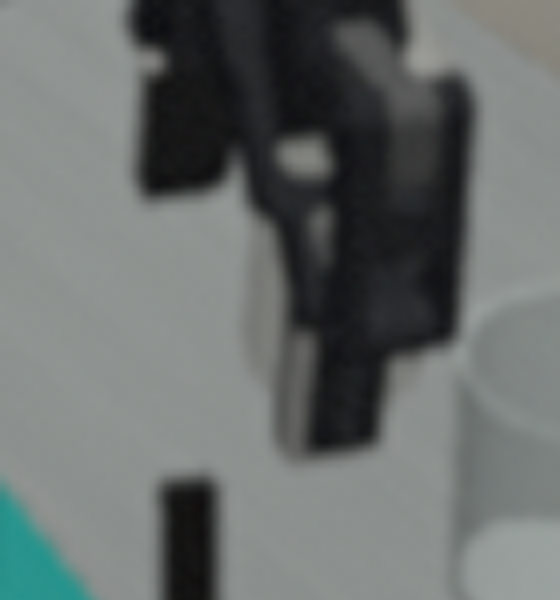

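>>> drive_tool --pt "0 0 10 0.0015 -0.0043 0 85" --pt "0 -1 35 0.0015 -0.0043 0 85" --pt "0 -1 60 0.0015 -0.0043 0 85" --pt "0 -1 80 0.0015 -0.0043 0 85" --pt "0 -1 94 0.0015 -0.0043 0 85" --pt "-0.5 -1.5 102 0.0015 -0.0043 0 85" --pt "-0.5 -1.5 102 0.0015 -0.0043 0 85" --pt "-0.5 -1.5 102 0.0015 -0.0043 0 85"

```text
time: 6.42
eef_pos: [573.9, -274.4, 203.1]
tool_rot: [0.16, 0.987, -0.001, 0.002]
force: [0.4, -0.2, 0.0]
width: 84.7
```

```bash
cat >> h.py <<'E'
def st():
    s=read_state();Rm=R.from_quat(s['tool_rot']).as_matrix()
    print("t",s['time'],s['eef_pos'].round(1),"zaxis",Rm[:,2].round(4),"yaw",np.degrees(np.arctan2(Rm[1,1],Rm[0,1])).round(2),"w",round(s['width'],1),"F",s['force'].round(1));return s['eef_pos'],Rm
E
python3 - <<'E'
from h import *
st()
im,d=read_camera("side");crop(im,320,190,420,310,6,"pics/s6.png")
im,d=read_camera("top");crop(im,360,150,460,270,5,"pics/t6.png")
E
```

```text
t 6.4167 [ 573.9 -274.4  203.1] zaxis [ 0.0038 -0.0029 -1.    ] yaw 71.54 w 84.7 F [ 0.4 -0.2  0. ]
```

View pics/s6.png

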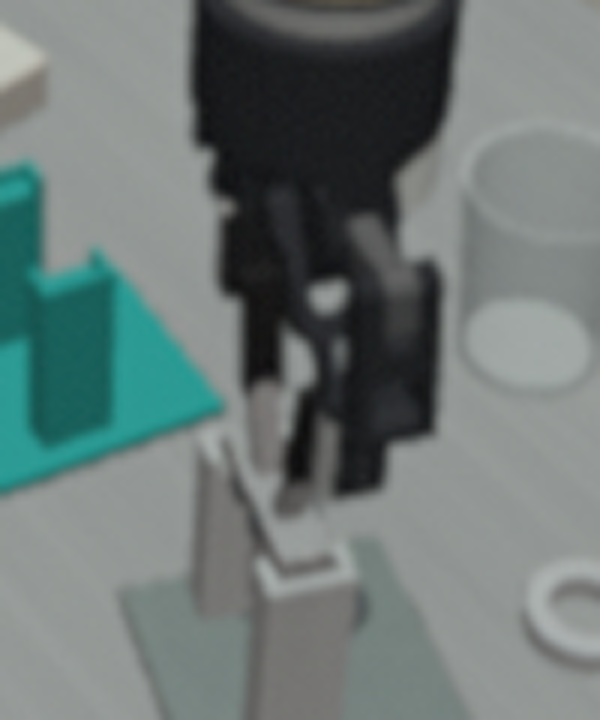

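View pics/t6.png

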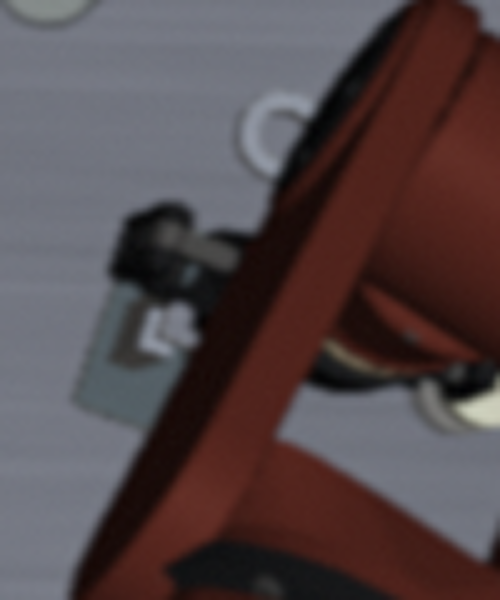

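>>> drive_tool --pt "1 1 2 0 0 0 85" --pt "1 1 3 0 0 0 85" --pt "1 1 3 0 0 0 85" --pt "1 1 3 0 0 0 85" --pt "1 1 3 0 0 0 85"

```text
time: 6.93
eef_pos: [573.2, -273.5, 200.2]
tool_rot: [0.161, 0.987, -0.001, 0.002]
force: [-0.0, 0.1, -0.7]
width: 85.2
```

Run:
```python
from h import *
st()
```

```text
t 6.9333 [ 573.2 -273.5  200.2] zaxis [ 0.004  -0.0031 -1.    ] yaw 71.5 w 85.2 F [-0.   0.1 -0.7]
```

>>> drive_tool --pt "0 0 0 -0.001 0.004 0 85" --pt "0 0 0 -0.001 0.004 0 85" --pt "0 0 0 -0.001 0.004 0 85"

```text
time: 7.18
eef_pos: [573.1, -273.5, 199.9]
tool_rot: [0.161, 0.987, -0.0, 0.0]
force: [0.2, -0.5, 0.1]
width: 84.9
```

Run:
```python
from h import *
st()
```

```text
t 7.1833 [ 573.1 -273.5  199.9] zaxis [ 1.e-04 -6.e-04 -1.e+00] yaw 71.5 w 84.9 F [ 0.2 -0.5  0.1]
```

Level. Close on the handles.

>>> drive_tool --pt "0 0 0 0 0 0 60" --pt "0 0 0 0 0 0 50" --pt "0 0 0 0 0 0 40" --pt "0 0 0 0 0 0 30" --pt "0 0 0 0 0 0 20" --pt "0 0 0 0 0 0 20" --pt "0 0 0 0 0 0 20" --pt "0 0 0 0 0 0 20" --pt "0 0 0 0 0 0 20"

```text
time: 7.93
eef_pos: [575.3, -273.9, 204.0]
tool_rot: [0.161, 0.987, -0.001, 0.003]
force: [0.2, 2.6, 10.3]
width: 30.9
```

Run:
```python
from h import *
st()
im,d=read_camera("side");crop(im,320,190,420,310,6,"pics/s7.png")
```

```text
t 7.9333 [ 575.3 -273.9  204. ] zaxis [ 0.0061 -0.0024 -1.    ] yaw 71.5 w 30.9 F [ 0.2  2.6 10.3]
```

View pics/s7.png

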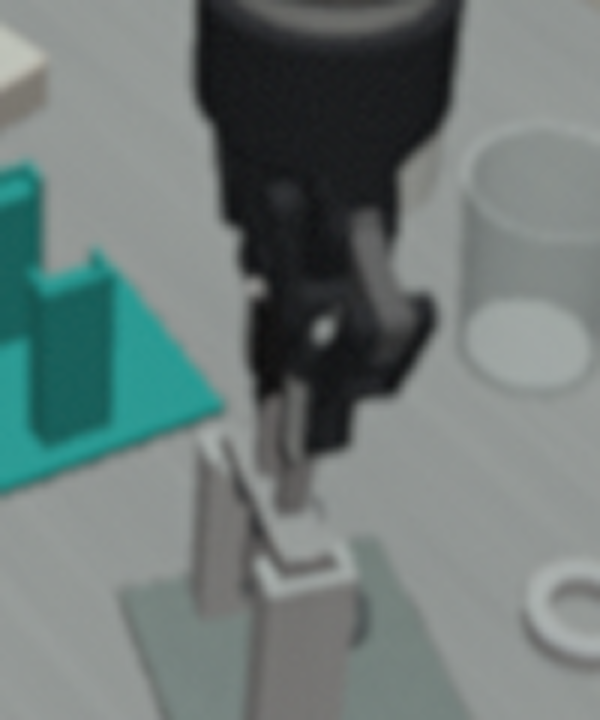

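>>> drive_tool --pt "0 0 -3 0 0 0 20" --pt "0 0 -6 0 0 0 20" --pt "0 0 -12 0 0 0 20" --pt "0 0 -22 0 0 0 20" --pt "0 0 -35 0 0 0 20" --pt "0 0 -50 0 0 0 20" --pt "0 0 -65 0 0 0 20" --pt "0 0 -80 0 0 0 20" --pt "0 0 -95 0 0 0 20" --pt "0 0 -105 0 0 0 20" --pt "0 0 -110 0 0 0 20" --pt "0 0 -110 0 0 0 20"

```text
time: 8.98
eef_pos: [573.6, -273.8, 312.2]
tool_rot: [0.161, 0.987, -0.001, 0.002]
force: [-0.5, -0.6, -2.2]
width: 30.5
```

Run:
```python
from h import *
st()
im,d=read_camera("side");crop(im,310,110,430,290,4,"pics/s8.png");np.save("pics/side8.npy",d)
im,d=read_camera("top");crop(im,340,130,480,270,5,"pics/t8.png");np.save("pics/top8.npy",d)
```

```text
t 8.9833 [ 573.6 -273.8  312.2] zaxis [ 0.0028 -0.0023 -1.    ] yaw 71.5 w 30.5 F [-0.5 -0.6 -2.2]
```

View pics/s8.png

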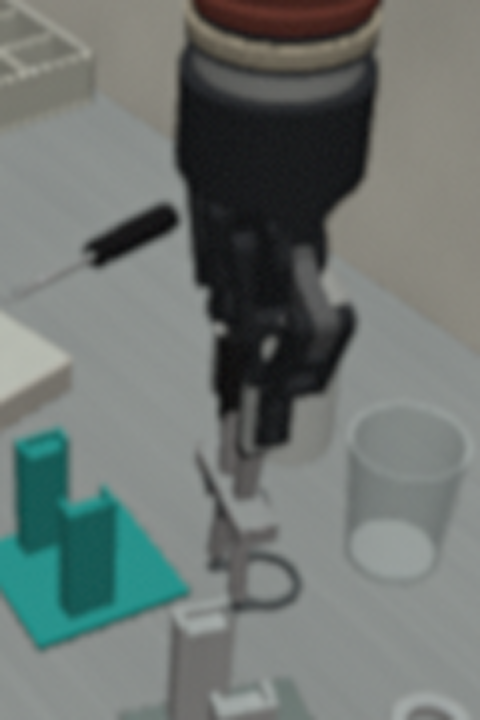

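View pics/t8.png

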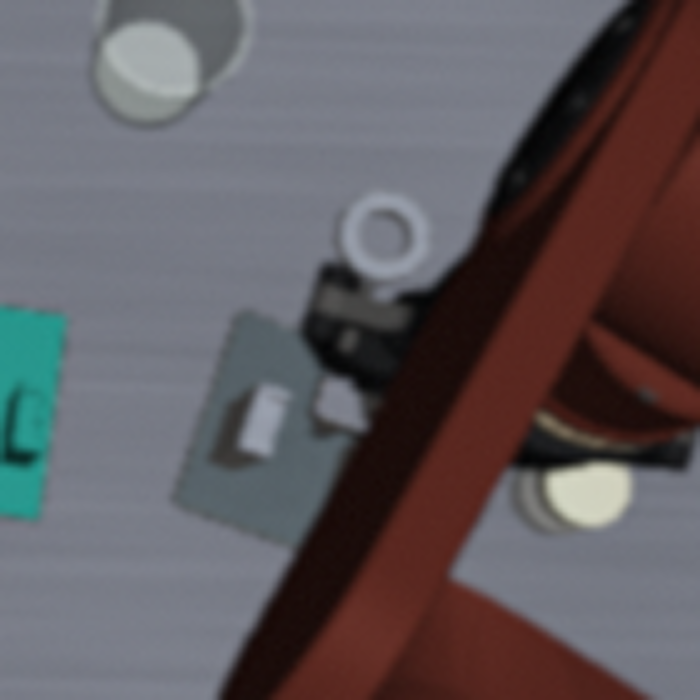

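>>> drive_tool --pt "3 8 -1 0 0 0 20" --pt "12 27 -2 0 0 0 20" --pt "25 57 -3 0 0 0 20" --pt "39 89 -4 0 0 0 20" --pt "53 121 -4 0 0 0 20" --pt "67 153 -4 0 0 0 20" --pt "81 185 -4 0 0 0 20" --pt "95 217 -4 0 0 0 20" --pt "109 249 -4 0 0 0 20" --pt "123 279 -4 0 0 0 20" --pt "134 305 -4 0 0 0 20" --pt "141 321 -4 0 0 0 20"

```text
time: 10.08
eef_pos: [539.5, 79.2, 312.4]
tool_rot: [0.16, 0.987, 0.0, -0.001]
force: [0.1, 0.1, -2.3]
width: 30.8
```

>>> drive_tool --pt "4 9 0 0 0 0 20" --pt "7 15 0 0 0 0 20" --pt "7 16 0 0 0 0 20" --pt "7 16 0 0 0 0 20" --pt "7 16 0 0 0 0 20"

```text
time: 10.5
eef_pos: [539.8, 92.2, 313.5]
tool_rot: [0.161, 0.987, -0.001, 0.0]
force: [0.4, 0.2, -1.9]
width: 30.9
```

Run:
```python
from h import *
st()
im,d=read_camera("side");cv2.imwrite("pics/s9f.png",im);crop(im,220,60,340,220,5,"pics/s9.png");np.save("pics/side9.npy",d)
im,d=read_camera("top");cv2.imwrite("pics/t9f.png",im);crop(im,160,150,300,270,5,"pics/t9.png");np.save("pics/top9.npy",d)
```

```text
t 10.5 [539.8  92.2 313.5] zaxis [-2.0e-04 -1.2e-03 -1.0e+00] yaw 71.44 w 30.9 F [ 0.4  0.2 -1.9]
```

View pics/s9.png

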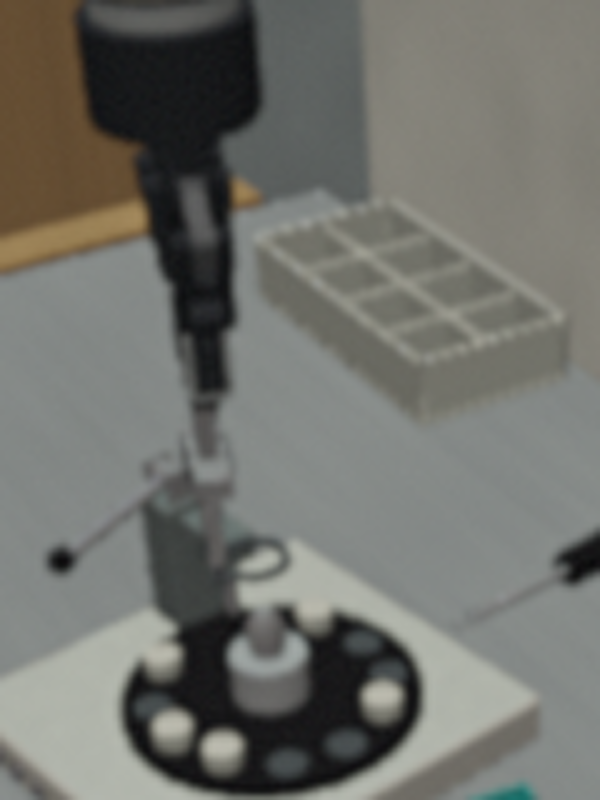

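View pics/t9.png

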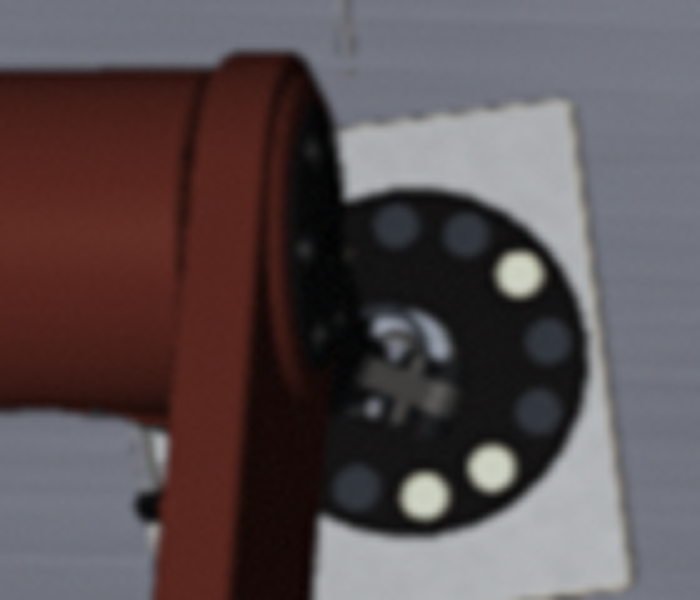

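Run:
```python
from h import *
im=cv2.imread("pics/s9f.png");crop(im,250,155,300,200,14,"pics/s9z.png")
im=cv2.imread("pics/t9f.png");crop(im,220,200,265,245,13,"pics/t9z.png")
```

```text
(no output)
```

View pics/s9z.png

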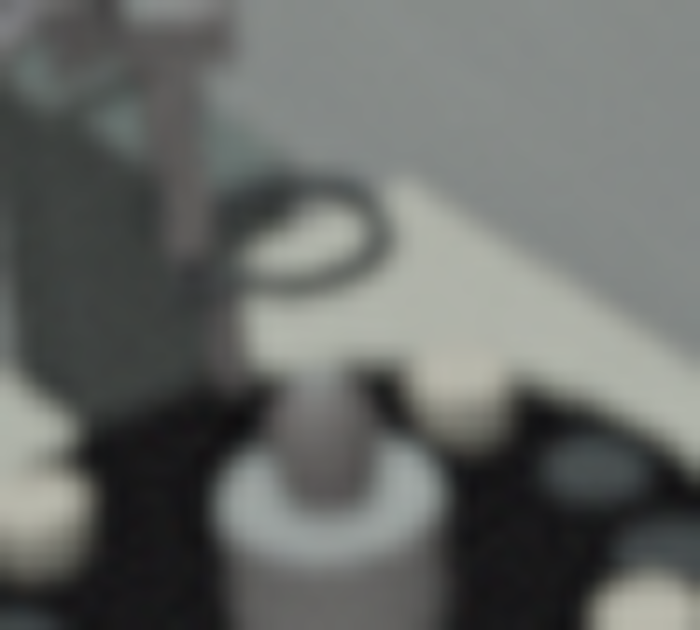

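View pics/t9z.png

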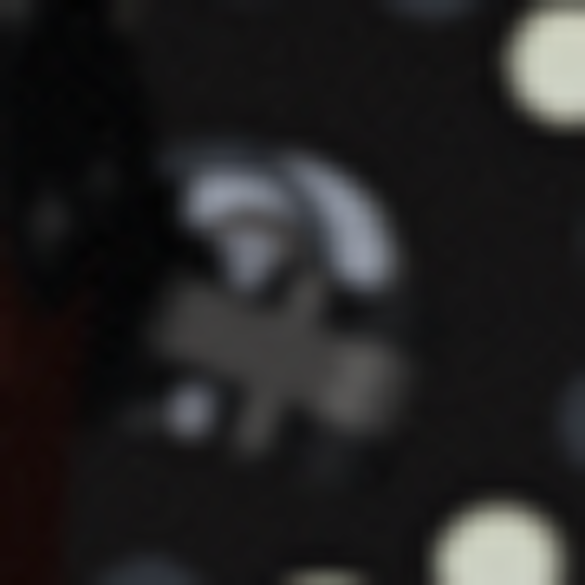

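Run:
```python
from h import *
t,Rm=st()
K,D,c,M=cam("side");print("side right axis",M[:,0].round(3),"down",M[:,1].round(3))
C=np.array([t[0]+17.3,t[1]-5,139.5]);th=np.linspace(0,2*np.pi,181)
def circ(C,r,z): return np.c_[C[0]+r*np.cos(th),C[1]+r*np.sin(th),np.full(181,z)]
f=lambda n,P,o,k:(proj(n,P)-o)*k+k/2-.5
for z in(138,141):
    q=f("side",circ(C,18.5,z),[250,155],14);print("ring outer",z,"x",q[:,0].min().round(),q[:,0].max().round(),"y",q[:,1].min().round(),q[:,1].max().round())
    q=f("side",circ(C,14,z),[250,155],14);print("ring inner",z,"x",q[:,0].min().round(),q[:,0].max().round(),"y",q[:,1].min().round(),q[:,1].max().round())
S=np.array([557.5,88.5,0])
q=f("side",circ(S,20,79.5),[250,155],14);print("boss","x",q[:,0].min().round(),q[:,0].max().round(),"y",q[:,1].min().round(),q[:,1].max().round())
print("tip",f("side",[[*S[:2],106],[*S[:2],139.5]],[250,155],14).round(), "ringc",f("side",[C],[250,155],14).round())
print("TOP ringc",f("top",[C],[220,200],13).round());
q=f("top",circ(C,18.5,141),[220,200],13);print("outer",q.min(0).round(),q.max(0).round())
q=f("top",circ(S,20,79.5),[220,200],13);print("boss",q.min(0).round(),q.max(0).round())
print("tip",f("top",[[*S[:2],106]],[220,200],13).round())
```

```text
t 10.6 [539.8  92.1 313.6] zaxis [-0.e+00 -9.e-04 -1.e+00] yaw 71.42 w 31.0 F [ 0.1  0.  -2.1]
side right axis [ 0.843 -0.538 -0.017] down [-0.335 -0.499 -0.799]
ring outer 138 x 214.0 422.0 y 176.0 292.0
ring inner 138 x 239.0 397.0 y 190.0 277.0
ring outer 141 x 212.0 421.0 y 162.0 277.0
ring inner 141 x 238.0 396.0 y 176.0 263.0
boss x 233.0 451.0 y 431.0 559.0
tip [[331. 376.]
 [316. 222.]] ringc [[317. 226.]]
TOP ringc [[224. 249.]]
outer [105. 132.] [340. 365.]
boss [156. 162.] [393. 398.]
tip [[249. 265.]]
```

>>> drive_tool --pt "-1 0.5 0 0 -0.003 0 20" --pt "-1.6 1.1 3 -0.0005 -0.006 0 20" --pt "-1.6 1.1 9 -0.0005 -0.006 0 20" --pt "-1.6 1.1 16 -0.0005 -0.006 0 20" --pt "-1.6 1.1 22 -0.0005 -0.006 0 20" --pt "-1.6 1.1 26 -0.0005 -0.006 0 20" --pt "-1.6 1.1 26 -0.0005 -0.006 0 20" --pt "-1.6 1.1 26 -0.0005 -0.006 0 20"

```text
time: 11.27
eef_pos: [541.2, 93.7, 286.9]
tool_rot: [0.161, 0.987, -0.001, 0.002]
force: [-0.4, 0.4, -1.4]
width: 30.9
```

Run:
```python
from h import *
st()
im,d=read_camera("side");cv2.imwrite("pics/s10f.png",im);crop(im,250,155,300,200,14,"pics/s10z.png");np.save("pics/side10.npy",d)
im,d=read_camera("top");cv2.imwrite("pics/t10f.png",im);crop(im,220,200,265,245,13,"pics/t10z.png");np.save("pics/top10.npy",d)
```

```text
t 11.2667 [541.2  93.7 286.9] zaxis [ 0.0046 -0.0021 -1.    ] yaw 71.51 w 30.9 F [-0.4  0.4 -1.4]
```

View pics/s10z.png

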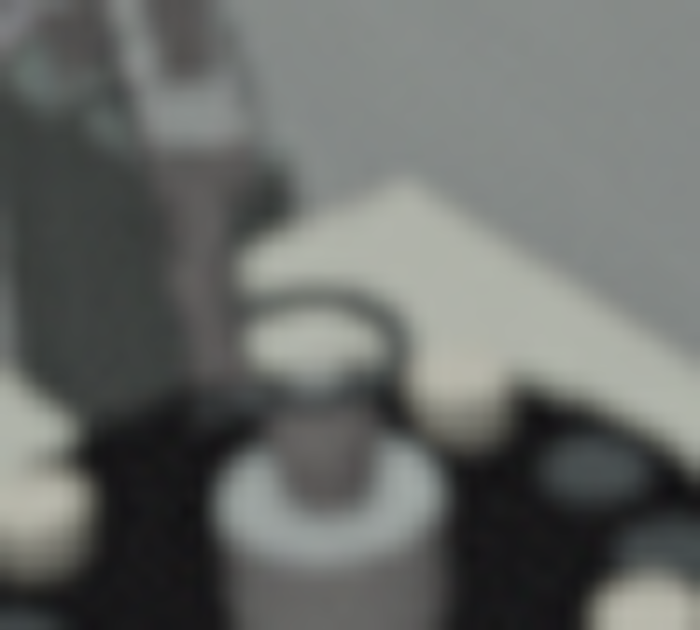

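View pics/t10z.png

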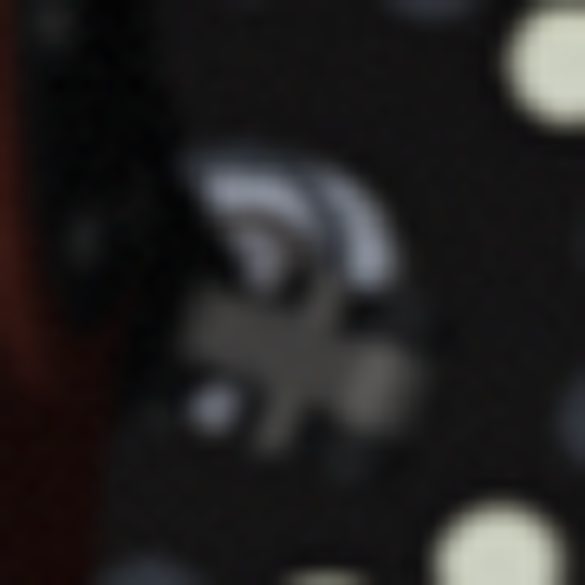

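Run:
```python
from h import *
im=cv2.imread("pics/t10f.png");c=cv2.resize(im[206:234,230:258],None,fx=20,fy=20,interpolation=cv2.INTER_CUBIC).astype(float)
c=np.clip((c/255)**.5*255*1.1,0,255);cv2.imwrite("pics/t10g.png",c.astype(np.uint8))
im=cv2.imread("pics/s10f.png");c=cv2.resize(im[168:198,258:288],None,fx=20,fy=20,interpolation=cv2.INTER_CUBIC).astype(float)
c=np.clip((c/255)**.6*255*1.1,0,255);cv2.imwrite("pics/s10g.png",c.astype(np.uint8))
```

```text
(no output)
```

View pics/t10g.png

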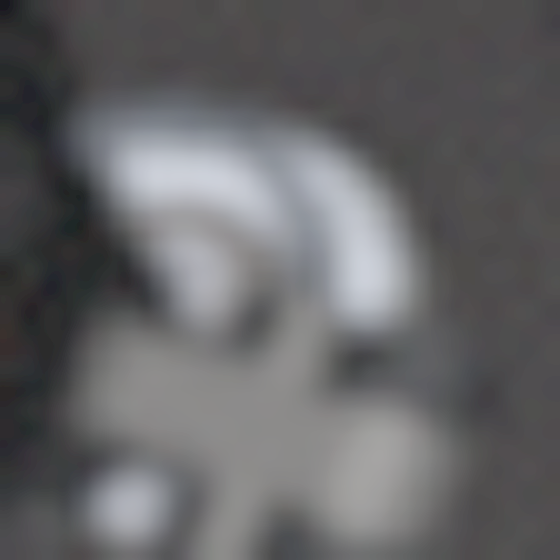

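View pics/s10g.png

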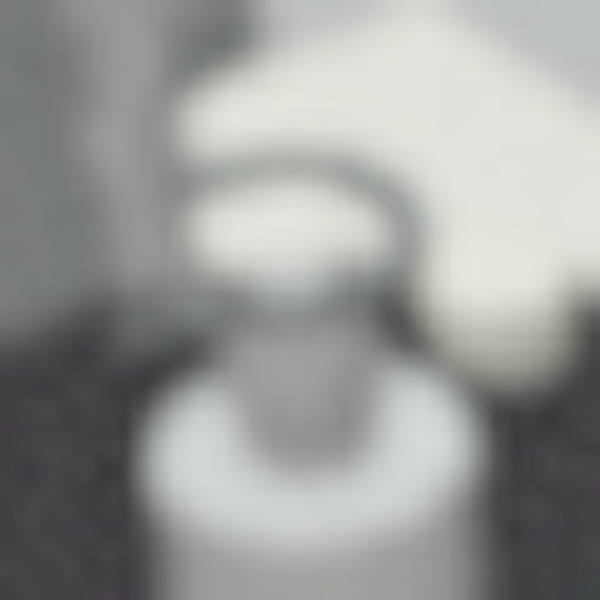

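Run:
```python
from h import *
f=lambda n,P,o,k:(proj(n,P)-o)*k+k/2-.5
for z in(79.5,106,113): print(z,"top",f("top",[[558.1,88.9,z]],[230,206],20).round(),"side20",f("side",[[556.3,89.2,z]],[258,168],20).round())
u=(172+.5)/20-.5+230;v=(265+.5)/20-.5+206
print("ring top-frame",onz("top",u,v,113))
# side ring centre x: right mid line
r=[[556.3+16.25*np.cos(a),89.2+16.25*np.sin(a),113] for a in np.linspace(0,6.28,181)]
q=f("side",r,[258,168],20);print("side predicted mid x",q[:,0].min(),q[:,0].max(),"y",q[:,1].min(),q[:,1].max())
r=[[556.3+20*np.cos(a),89.2+20*np.sin(a),79.5] for a in np.linspace(0,6.28,181)]
q=f("side",r,[258,168],20);print("side predicted boss x",q[:,0].min(),q[:,0].max(),"y",q[:,1].min(),q[:,1].max())
```

```text
79.5 top [[220. 305.]] side20 [[319. 446.]]
106 top [[181. 283.]] side20 [[302. 278.]]
113 top [[170. 277.]] side20 [[297. 233.]]
ring top-frame [559.36222686  88.7428765  113.        ]
side predicted mid x 168.41131343532948 426.2128690705681 y 160.2276070193177 306.9594575291479
side predicted boss x 162.79022238063544 473.9235383543719 y 355.9987212449489 539.6673750750035
```

Run:
```python
from h import *
a=cv2.imread("pics/s5f.png",0).astype(float);b=cv2.imread("pics/s10f.png",0).astype(float)
np.set_printoptions(linewidth=250)
print("cols",list(range(262,284)))
D=(b-a)[170:190,262:284].astype(int)
for i,r in enumerate(D): print(170+i,r)
```

```text
cols [262, 263, 264, 265, 266, 267, 268, 269, 270, 271, 272, 273, 274, 275, 276, 277, 278, 279, 280, 281, 282, 283]
170 [11 19 18 18  6 -1 -4 -5 -5 -7 -8 -8 -7 -8 -8 -8 -8 -8 -8 -8 -7 -8]
171 [12 20 25 22  7 -4 -7 -6 -7 -7 -9 -6 -8 -9 -7 -7 -8 -8 -8 -8 -8 -9]
172 [ 9 22 27 19  3 -7 -8 -7 -8 -8 -8 -7 -8 -8 -7 -7 -8 -8 -8 -8 -7 -9]
173 [14 24 23  9 -6 -6 -8 -6 -7 -7 -7 -7 -7 -7 -7 -7 -8 -8 -8 -8 -8 -8]
174 [ 17  27  17   3  -9 -11 -14 -13 -14 -14 -16 -15 -15 -14 -11  -8  -7  -7  -8  -7  -9  -8]
175 [ 15  26  16  -1 -14 -26 -35 -39 -44 -46 -49 -49 -45 -41 -29 -19 -11  -7  -7  -7  -7  -8]
176 [  7  21  17  -3 -23 -51 -71 -75 -73 -66 -67 -68 -74 -78 -65 -46 -26 -12  -7  -7  -8  -8]
177 [  3  16  16   1 -23 -54 -67 -60 -47 -34 -31 -34 -47 -67 -81 -80 -53 -22  -9  -8  -7  -7]
178 [ -3  10  15   3 -13 -29 -31 -24 -18 -12  -9 -12 -18 -28 -52 -81 -75 -37 -14  -8  -7  -8]
179 [ -2   9  14   4  -7 -11 -11 -10  -9  -7  -6  -7  -8 -12 -27 -60 -76 -43 -17  -8  -8  -7]
180 [ -3   4  15   7  -2  -7  -9  -7  -7  -7  -6  -6  -5  -6 -14 -38 -57 -33 -12  -8  -7  -8]
181 [ -4   6  20  10  -1  -2  -3  -7  -8  -9 -10 -11  -9  -2   2 -12 -24 -16 -10  -8  -9  -7]
182 [ -5   3  17  12   5  10  13  -1 -15 -21 -25 -26 -25 -13   7  10  -4  -8  -8  -7  -8  -9]
183 [ -5   6  20  20  17  28  28  -3 -31 -40 -44 -43 -40 -25  -4   4  -2  -6  -8  -9  -7  -8]
184 [ -3   8  21  25  22  27  13 -14 -30 -40 -40 -38 -27 -20  -8  -2  -2  -5  -7  -8  -7  -8]
185 [ -3   6  15  12  12   9  -1 -11 -14 -19 -19 -17 -12  -8  -6  -4  -4  -6  -5  -6  -7  -6]
186 [-5  1  2  0 -1 -3 -6 -7 -8 -9 -7 -6 -5 -5 -6 -5 -6 -6 -6 -5 -6 -6]
187 [-1 -3 -2 -4 -5 -9 -6 -7 -5 -5 -4 -5 -7 -6 -6 -8 -7 -7 -7 -4 -4 -4]
188 [ 0 -1 -1 -4 -7 -8 -7 -7 -7 -7 -6 -5 -6 -6 -6 -8 -7 -8 -7 -5 -3 -4]
189 [-3 -3 -5 -5 -8 -8 -9 -6 -7 -6 -6 -6 -6 -5 -7 -8 -7 -8 -7 -8 -4 -1]
```

Run:
```python
from h import *
np.set_printoptions(linewidth=250)
a=cv2.imread("pics/s5f.png",0).astype(int)
print("cols",list(range(262,288)))
for r in range(178,212): print(r,a[r,262:288])
f=lambda n,P:proj(n,P).round(2)
print(f("side",[[556.3,89.2,z] for z in(79.5,90,106,113)]))
```

```text
cols [262, 263, 264, 265, 266, 267, 268, 269, 270, 271, 272, 273, 274, 275, 276, 277, 278, 279, 280, 281, 282, 283, 284, 285, 286, 287]
178 [ 68  68  73  85  97 135 174 186 186 186 185 185 185 184 186 185 184 184 184 184 184 184 184 184 184 185]
179 [ 68  67  74  85  96 129 169 184 186 185 183 182 179 178 178 178 177 180 184 186 186 185 184 183 184 185]
180 [ 68  69  72  83  92 116 154 171 175 176 174 170 157 149 148 148 153 167 182 188 187 187 186 184 180 180]
181 [ 68  63  62  74  84  93 114 133 145 156 158 151 130 105  95  95 114 154 182 189 190 189 188 179 162 159]
182 [ 59  52  48  56  67  66  66  84 112 134 143 137 116  86  58  47  81 137 173 184 185 185 180 163 130 112]
183 [ 43  35  31  36  44  39  40  69 105 126 132 127 113  91  59  35  59 112 150 166 167 163 156 135  95  62]
184 [ 31  26  26  23  25  23  43  80 107 122 124 121 111  97  72  45  44  85 122 139 141 137 129 110  74  37]
185 [ 25  25  22  24  20  24  51  85 105 115 116 113 106  95  83  68  56  70  99 116 121 118 111  93  60  32]
186 [ 28  24  24  22  29  48  73  91 102 108 108 105 100  92  95 106 105  95  86  86
[... 2040 characters left out ...]
  47  27  23  26  25  24  25  25  24  25  26  26  27  27  24  27  26  33  45  54]
207 [162 171 173 172 165 137  88  41  24  24  27  26  25  27  25  24  26  26  24  24  25  25  29  48  65  72]
208 [185 188 189 189 185 167 118  56  27  23  23  23  25  26  26  26  23  26  25  26  24  27  37  58  76  81]
209 [191 191 191 191 187 168 120  57  27  24  26  25  27  35  42  45  45  39  34  31  26  24  36  58  75  81]
210 [183 186 186 183 174 149 103  50  26  24  26  32  45  56  65  68  66  62  53  38  27  25  29  45  63  73]
211 [159 164 165 160 146 123  83  44  26  26  30  47  63  74  79  80  79  78  70  53  35  27  27  33  44  51]
[[273.45 189.85]
 [273.12 186.54]
 [272.62 181.43]
 [272.4  179.16]]
```

>>> drive_tool --pt "0 -0.5 2 0 0 0 20" --pt "0 -0.5 5 0 0 0 20" --pt "0 -0.5 8 0 0 0 20" --pt "0 -0.5 11 0 0 0 20" --pt "0 -0.5 13 0 0 0 20" --pt "0 -0.5 13 0 0 0 20"

```text
time: 11.87
eef_pos: [541.0, 93.2, 273.8]
tool_rot: [0.161, 0.987, -0.001, 0.002]
force: [-0.6, -0.5, -1.9]
width: 30.7
```

Run:
```python
from h import *
st()
im,d=read_camera("side");cv2.imwrite("pics/s11f.png",im);crop(im,250,155,300,200,14,"pics/s11z.png")
im,d=read_camera("top");cv2.imwrite("pics/t11f.png",im);c=cv2.resize(im[206:234,230:258],None,fx=20,fy=20,interpolation=cv2.INTER_CUBIC).astype(float)
c=np.clip((np.clip(c,0,255)/255)**.5*255*1.1,0,255);cv2.imwrite("pics/t11g.png",c.astype(np.uint8))
```

```text
t 11.8667 [541.   93.2 273.8] zaxis [ 0.0044 -0.0021 -1.    ] yaw 71.5 w 30.7 F [-0.6 -0.5 -1.9]
```

View pics/s11z.png

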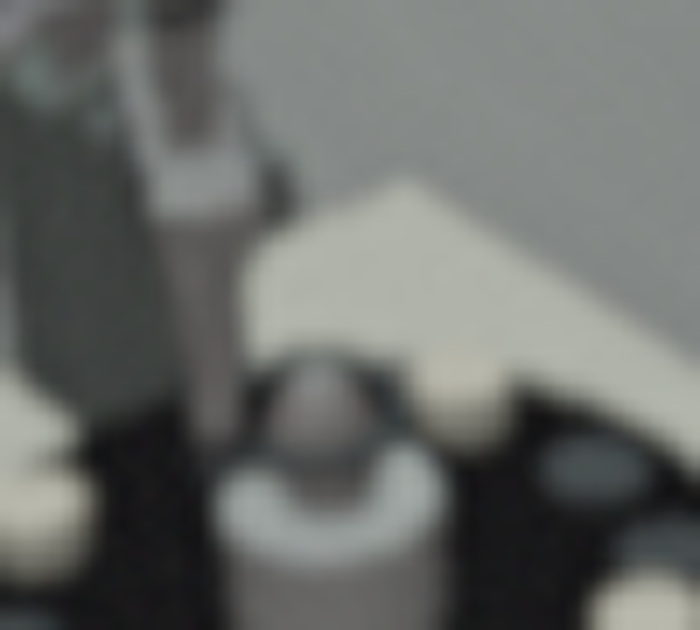

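View pics/t11g.png

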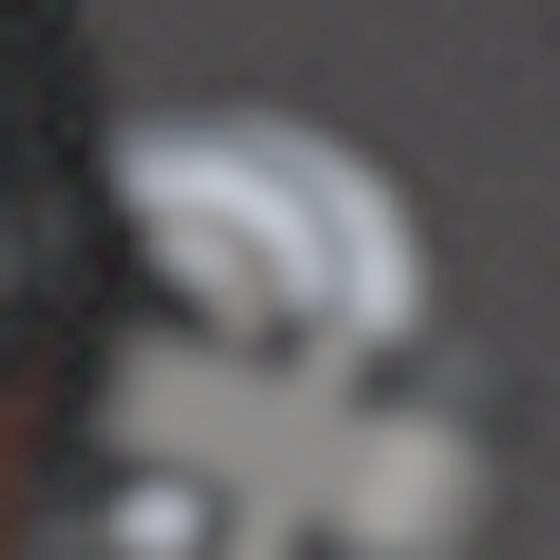

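>>> drive_tool --pt "0 0 2 0 0 0 20" --pt "0 0 5 0 0 0 20" --pt "0 0 8 0 0 0 20" --pt "0 0 11 0 0 0 20" --pt "0 0 13 0 0 0 20" --pt "0 0 13 0 0 0 20" --pt "0 0 13 0 0 0 20"

```text
time: 12.55
eef_pos: [541.4, 93.2, 261.4]
tool_rot: [0.161, 0.987, -0.001, 0.003]
force: [0.0, 0.2, -1.3]
width: 30.7
```

Run:
```python
from h import *
st()
im,d=read_camera("side");cv2.imwrite("pics/s12f.png",im);crop(im,250,155,300,200,14,"pics/s12z.png")
im,d=read_camera("top");cv2.imwrite("pics/t12f.png",im);c=cv2.resize(im[206:234,230:258],None,fx=20,fy=20,interpolation=cv2.INTER_CUBIC).astype(float)
c=np.clip((np.clip(c,0,255)/255)**.5*255*1.1,0,255);cv2.imwrite("pics/t12g.png",c.astype(np.uint8))
```

```text
t 12.55 [541.4  93.2 261.4] zaxis [ 0.0054 -0.0021 -1.    ] yaw 71.51 w 30.7 F [ 0.   0.2 -1.3]
```

View pics/s12z.png

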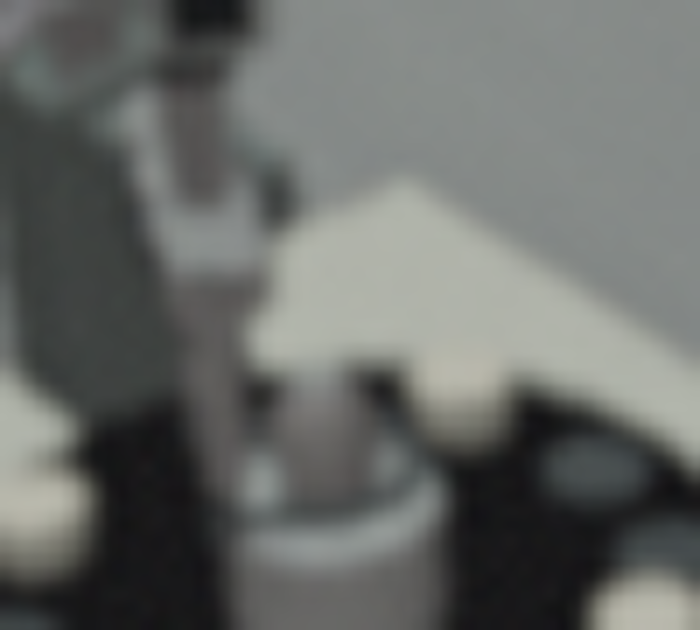

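View pics/t12g.png

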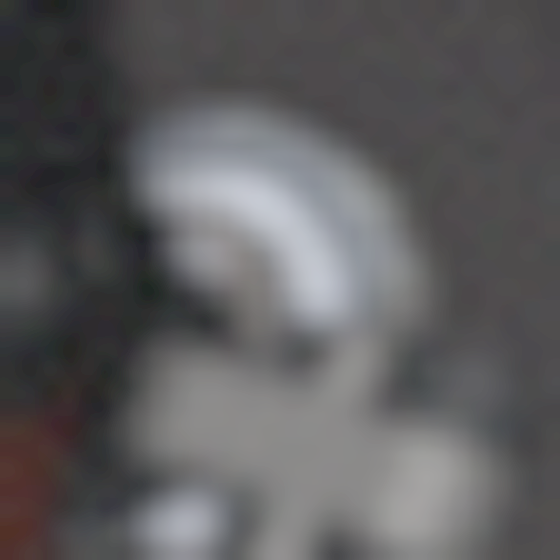

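>>> drive_tool --pt "0 0 1 0 0 0 20" --pt "0 0 2 0 0 0 20" --pt "0 0 3 0 0 0 20" --pt "0 0 4 0 0 0 20" --pt "0 0 4 0 0 0 20" --pt "0 0 4 0 0 0 20"

```text
time: 13.15
eef_pos: [541.4, 93.2, 257.5]
tool_rot: [0.161, 0.987, -0.001, 0.003]
force: [0.3, 0.3, -2.0]
width: 30.8
```

Run:
```python
from h import *
st()
im,d=read_camera("side");cv2.imwrite("pics/s13f.png",im);crop(im,250,155,300,200,14,"pics/s13z.png")
np.set_printoptions(linewidth=250)
a=cv2.imread("pics/s5f.png",0).astype(int);b=im=cv2.cvtColor(im,cv2.COLOR_BGR2GRAY).astype(int)
for r in range(182,200): print(r,(b-a)[r,262:284])
for z in (80.5,82,83.5):
    q=proj("side",[[556.2+16.25*np.cos(t),89.3+16.25*np.sin(t),z] for t in np.linspace(0,6.28,91)]);print(z,q.min(0),q.max(0))
```

```text
t 13.15 [541.4  93.2 257.5] zaxis [ 0.0057 -0.002  -1.    ] yaw 71.51 w 30.8 F [ 0.3  0.3 -2. ]
182 [ 5 29 44 36 18  2 -5 -7 -7 -4 -7 -7 -6 -6 -4 -5 -5 -7 -6 -7 -6 -8]
183 [ 8 36 58 56 41 22  2 -4 -6 -5 -6 -7 -6 -4 -1  0 -2 -5 -7 -8 -7 -7]
184 [ 8 35 56 68 60 40  8 -5 -5 -8 -6 -7 -6 -6 -2 -1  1 -3 -5 -6 -5 -6]
185 [  6  27  55  65  67  50  14  -2  -4  -6  -6  -7  -7  -5  -7 -11  -8  -3  -3  -4  -5  -5]
186 [ -1  22  47  66  61  36   3  -8  -7  -6  -5  -4  -4  -4 -17 -38 -45 -34 -13  -3  -4  -4]
187 [  0  16  44  56  32  -3 -21 -19  -9  -6  -4  -5  -5  -6 -20 -48 -66 -70 -47 -14   0  -2]
188 [ -1   8  35  33  -7 -32 -28 -17  -8  -6  -5  -5  -5  -4 -13 -32 -58 -76 -61 -32  -9  -1]
189 [ -1   3  26   5 -37 -50 -33 -16  -7  -4  -2  -4  -3  -4  -8 -26 -51 -71 -61 -39 -14  -2]
190 [ -3   3  18 -14 -57 -60 -34 -17 -12 -10  -4  -5  -9 -13 -24 -40 -64 -73 -52 -31 -11  -1]
191 [ -1   3   6 -35 -72 -64 -40 -31 -33 -33 -28 -28 -34 -47 -56 -69 -76 -61 -37 -19  -4   0]
192 [  0   2  -3 -38 -73 -72 -58 -59 -65 -65 -66 -68 -70 -74 -77 -71 -59 -39 -21  -7  -3   0]
193 [ -1   1   1 -20 -53 -67 -74 -73 -70 -67 -67 -69 -69 -63 -58 -44 -30 -18 -10  -4  -1  -2]
194 [  2   0   4  -5 -25 -39 -45 -43 -37 -34 -33 -34 -34 -34 -28 -19 -12  -7  -3  -3  -3   2]
195 [ -2  -2  -4  -3 -10 -11 -14 -14 -11 -10 -12 -13 -12 -11 -11  -6  -5  -5  -4  -2  -2  -4]
196 [-2  1  0 -1 -4 -6 -4 -4 -3 -4 -5 -6 -5 -4 -3 -4 -6 -4 -3 -4 -1 -1]
197 [-4 -4 -2 -2 -5 -5 -3 -6 -7 -5 -6 -5 -4 -5 -5 -7 -5 -4 -5 -4 -2 -2]
198 [-2 -1  1 -1 -2 -5 -6 -6 -4 -6 -7 -7 -5 -6 -4 -6 -5 -6 -5 -3 -3 -3]
199 [-4 -2  0 -1 -3 -5 -6 -5 -3 -7 -5 -5 -5 -6 -7 -6 -7 -6 -5 -4 -4  1]
80.5 [267.03933463 185.84486384] [279.68549382 193.30197478]
82 [266.98736179 185.37722135] [279.64453844 192.82906751]
83.5 [266.93529889 184.9087788 ] [279.6035122  192.35533073]
```

View pics/s13z.png

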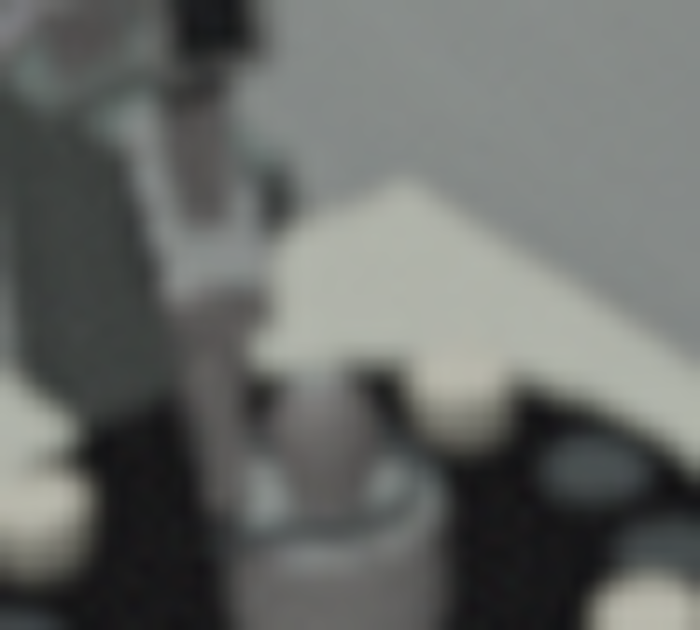

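>>> drive_tool --pt "0 0 0.5 0 0 0 20" --pt "0 0 1 0 0 0 20" --pt "0 0 1.3 0 0 0 20" --pt "0 0 1.3 0 0 0 20" --pt "0 0 1.3 0 0 0 20"

```text
time: 13.62
eef_pos: [541.5, 93.2, 256.4]
tool_rot: [0.161, 0.987, -0.001, 0.003]
force: [0.5, -0.1, -2.1]
width: 30.6
```

Run:
```python
from h import *
st()
np.set_printoptions(linewidth=250)
a=cv2.imread("pics/s5f.png",0).astype(float);p=cv2.imread("pics/s13f.png",0).astype(float);p12=cv2.imread("pics/s12f.png",0).astype(float)
acc=[]
for i in range(3):
    im,d=read_camera("side");acc.append(cv2.cvtColor(im,cv2.COLOR_BGR2GRAY).astype(float))
cv2.imwrite("pics/s14f.png",im);crop(im,220,60,340,220,5,"pics/s14.png")
b=np.mean(acc,0)
rows=np.arange(189,198)
for n,x in(("12",p12),("13",p),("14",b)):
    D=np.clip(a-x-8,0,None)[189:198,269:274];print(n,"front ridge row",((D*rows[:,None]).sum(0)/D.sum(0)).mean().round(2))
im,d=read_camera("top");P=cloud("top",d,(220,260,200,245))
cv2.imwrite("pics/t14f.png",im);crop(im,160,150,300,270,5,"pics/t14.png");st()
```

```text
t 13.6167 [541.5  93.2 256.4] zaxis [ 0.0059 -0.002  -1.    ] yaw 71.51 w 30.6 F [ 0.5 -0.1 -2.1]
12 front ridge row 191.6
13 front ridge row 192.55
14 front ridge row 192.95
t 13.8167 [541.6  93.2 256.4] zaxis [ 0.006 -0.002 -1.   ] yaw 71.51 w 30.6 F [ 0.2  0.7 -2.8]
```

View pics/s14.png

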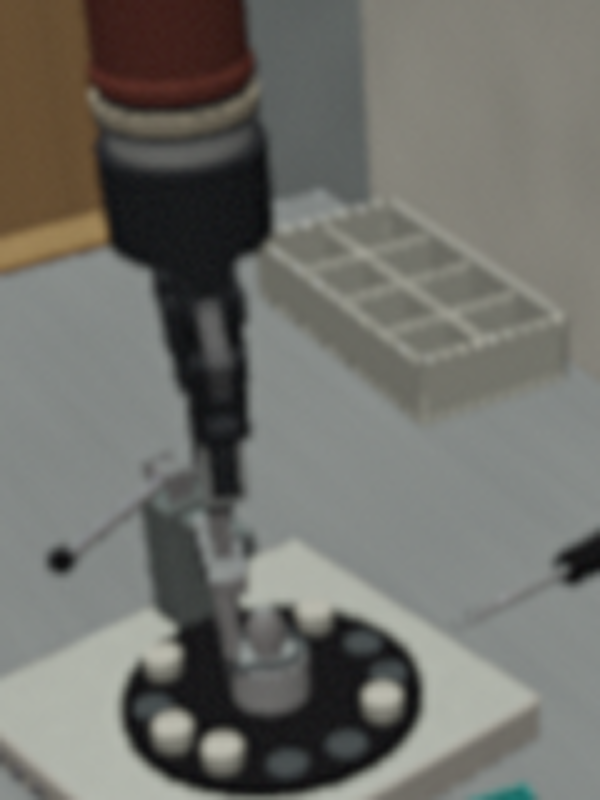

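View pics/t14.png

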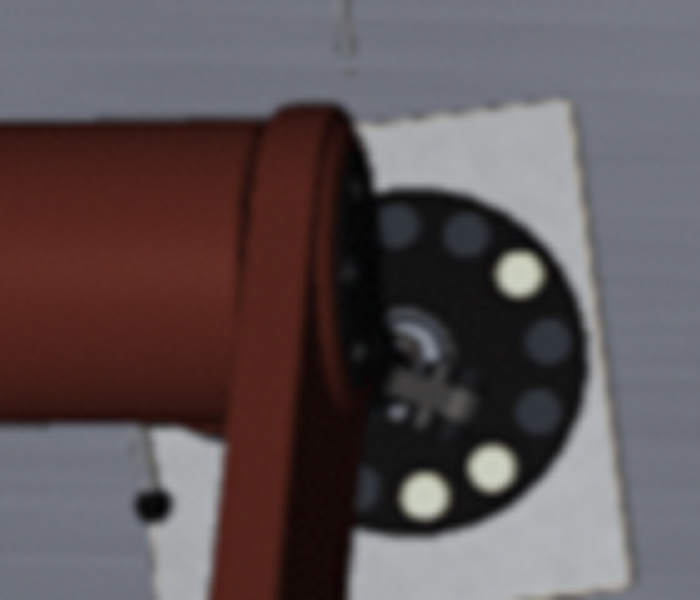

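>>> drive_tool --pt "0 0 0.4 0 0 0 20" --pt "0 0 0.4 0 0 0 20" --pt "0 0 0.4 0 0 0 20" --pt "0 0 0.4 0 0 0 20"

```text
time: 14.15
eef_pos: [541.5, 93.2, 256.0]
tool_rot: [0.161, 0.987, -0.001, 0.003]
force: [0.2, -0.3, -2.1]
width: 31.0
```

Run:
```python
from h import *
st()
a=cv2.imread("pics/s5f.png",0).astype(float);rows=np.arange(189,198);acc=[]
for i in range(4): acc.append(cv2.cvtColor(read_camera("side")[0],cv2.COLOR_BGR2GRAY).astype(float))
b=np.mean(acc,0)
D=np.clip(a-b-8,0,None)[189:198,269:274];print(((D*rows[:,None]).sum(0)/D.sum(0)).round(2))
for r in (187,188,189): print(r,(b-a)[r,262:284].astype(int))
st()
```

```text
t 14.15 [541.5  93.2 256. ] zaxis [ 0.0059 -0.002  -1.    ] yaw 71.5 w 31.0 F [ 0.2 -0.3 -2.1]
[192.88 193.21 193.15 193.22 193.21]
187 [  0  16  43  55  32  -8 -28 -22  -8  -5  -4  -5  -5  -5 -20 -46 -64 -70
 -48 -15  -1  -2]
188 [  0  11  37  32  -8 -39 -39 -23  -9  -5  -5  -4  -4  -4 -12 -30 -53 -71
 -61 -32  -8  -2]
189 [ -1   5  25   5 -38 -54 -39 -17  -7  -4  -3  -4  -4  -3  -6 -17 -41 -66
 -64 -42 -14  -1]
t 14.35 [541.5  93.1 256. ] zaxis [ 0.006 -0.002 -1.   ] yaw 71.51 w 31.0 F [ 0.4  0.4 -1.5]
```

Ring at about 82 mm, centred, with no contact force. The lever is still down and the grip is holding, so I'm handing in.

```bash
python3 -c "
from bench import *
print(close_job())"
```

```text
the job is handed in; nothing more can be done
None
```

The spread ring is round the spindle at the groove, still held on the squeezed pliers, and I handed the job in at about 14.4 s of the 56 s allowed.

**Lever:** I pushed it down to its stop, where the lever stopped moving and the force rose to about 14 N. The turntable's boss then measured 78.9 mm high against 79.5 expected, so the groove was showing. Later pictures show the lever still down.

**Pliers:** I gripped the handles in the rack, lifted them straight up 108 mm, and lowered the ring over the spindle in short steps. The force stayed at the pliers' own weight, about 2 N, so the ring was not forced.

**Last checks:**
- **Height:** the arm reading puts the ring centre at about 82.0 mm, and the side view puts it about 1 mm lower. Both are inside the groove.
- **Centring:** in the side view the ring sits within about 1 mm of the spindle's axis across the picture. Just before it went over the spindle, the two cameras differed by about 2 mm on the offset. I set it between them, inside the 4 mm clearance.
- **Grip:** the gripper reads 31 mm where 34 mm was expected at full squeeze. I took this as fully squeezed, because the ring looks round and full size in the side view.
- **Tilt:** the tool leans about 0.35 degrees, the lean it had when it closed on the pliers in the rack, so the ring should be about level.

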